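# Rebuild a disc-spring pack on the lab bench

### The arm

A 6-joint arm with a two-finger parallel gripper is mounted at the origin on the work surface. World frame = base frame: x ahead of the robot, y to its left, z up, the work surface at z = 0. Lengths are in m, angles in degrees, forces in N, time in s.
With the tool pointing down it reaches from about 0.3 to 0.75 m from the base axis. Payload 8.5 kg.
Tool frame: the origin (TCP) lies at the very end of the fingers, on their centre line; the grasp point (between the pads) lies 19 mm behind it; z points along the fingers, y is the line along which they close (so a half turn about z gives the same grasp; the last joint's range is limited). The gripper opens to 85 mm and grips with 20 to 120 N. Pads are 22 mm wide; open, the fingers measure 114 mm over their backs; the gripper's body (76 mm by 85 mm) begins 54 mm behind the grasp point. The pads swing forward as they close: fully open they stand 13 mm farther back than shut.
Start: joints at [-81.148, 21.807, 74.336, -0, 83.858, -12.336], TCP at [0.199, -0.513, 0.231] pointing down, gripper open.
Joint ranges: [-178.18, 178.18], [-50.72, 133.34], [12.68, 142.11], [-81.47, 261.47], [9.98, 163.14], [-165.26, 165.26]. Speed limits (degrees/s): [136.94, 136.94, 180, 180, 180, 180].

### API

Orientations are given as a 3x3 rotation matrix whose columns are the frame's x, y, z axes.
In Python, from rig import observe, cams, ticket gives the robot as it stands.
- The arm moves only by the tool move_arm, never from a script. Its arguments are lists of equal length, an entry for each row: "jaw": the finger opening in cm, from 0 to 8.54; "dp": the shift along the tool's x, y, z in cm, a list of three; "turn": the turn, a rotation vector about the tool's x, y, z in rad, a list of three. In form: {"jaw": [jaw, ...], "dp": [[tx, ty, tz], ...], "turn": [[wx, wy, wz], ...]}. A call has 1 to 12 rows; each row shifts and turns the commanded pose from where the row before left it, along the tool's axes as they then stand; what a row does not reach is not made up. A row lasts 1/12 s, in which the tool goes at most 41.7 mm and 7.16 degrees, less where a joint would pass 70% of its speed; a pose out of reach is approached as far as the arm can. A call is refused whole if a number of a shift passes 4.17 or a number of a turn 0.125, either way. A call with a gripper value outside its range is refused whole. The fingers move at their own pace and stop on an object; "force" is the grip in N (left out, the last holds). Time passes only in rows, so rows that do not move let the fingers close. It gives the time, the measured TCP pose, the force, the opening and the grip force at its end, in the units of the state.
- observe(): the state, without advancing time (a new reading comes with each control period).
- cams.get_image(name): name is "side" or "top" or "wrist"; returns (picture, depth): 420x560x3 uint8, red, green, blue; 420x560 float32, m along the optical axis (not along the pixel's ray), 0 where there is no reading.
- cams.calibration(name): a dict with "vertical_fov" (degrees; the focal length in pixels is half the picture's height over the tangent of half this angle, whatever the lens; pixels are square), "cx", "cy" (the principal point, pixels), "view" (4x4, takes a point from world to camera coordinates); the wrist camera has in their place "tool_from_camera" (4x4, takes a point from camera to tool coordinates, whose origin is the TCP and whose axes are the flange's). Camera axes: x right, y up, looking along -z (the intrinsics and any distortion apply to the point x, -y, -z); pixel columns grow to the right and rows downward; lengths in m; the calibration is good to about 2 mm. A picture is of the moment at which its call begins: read the wrist's pose just before it. calibration takes no time and is no camera call.
- ticket.close_job(): hands the job in; it is judged then, once.
Trained networks look in the newest picture that a camera, given by its name, has taken for a name from the list of things; names that differ only in an ending like _2 or _b are one class to them, and where a whole thing is asked for, a point or a joint stands for the part that bears it (a point fixed in the world has none). Each returns a list of dicts, best first, with "p" (0 to 1); they miss things now and then, are a little off and sometimes report something else, mostly with a low value. They report only what shows in the picture. A call takes as long as a camera call. They do not tell look-alikes from the thing itself.
- cams.spot_in(camera, query): "box" ([centre column, centre row, width, height] as shares, 0 to 1, of the picture: columns of its width, rows of its height, round what is visible of it).
- cams.outline_of(camera, query): "mask" (420x560 bool, what is visible of it) and "box" ([centre column, centre row, width, height] as shares, 0 to 1, of the picture: columns of its width, rows of its height, round what is visible of it).
- cams.mark_of(camera, query): "location" ([column, row] as shares, 0 to 1, of the picture: columns of its width, rows of its height: a listed point, or the origin of a listed thing).
The state is a dict: "time_s": time; "q": joint angles; "qvel": joint speeds; "joint_efforts": joint torques, N m; "position": TCP position; "tool_rot": TCP orientation; "ft_force": force on the tool from outside, world axes, zero at the start; "wrist_torque": the same for the moment, N m; "grip_width": finger opening in m; "gripper_force": force on a finger pad.
Only numpy, scipy, OpenCV 4.12 (cv2) and the standard library are available. Lean on these libraries where they do the work, as an engineer would, in place of code of your own. Each camera call takes 0.05 s, during which the arm holds its last target. There are 200 camera calls.

### The job

Rebuild the disc-spring pack: scrub out the loose metal sleeve where it stands with the bottle brush, pushing the brush right down to the bottom three times and drawing it well up towards the mouth between strokes, and stand the brush back in its pot. Stack all the conical spring discs from the mat on the arbor with their faces alternating, so that no two neighbours face the same way (each disc keeps the way up it lies in, so choose which kind goes first), then stand the scrubbed sleeve over the pack, square on the arbor's base. Leave everything else on the bench where it is.

Things in the scene. Friction and masses are not known exactly. Their poses are not given: they have to be found in the camera images.
- arbor_seat (a point): The fixed arbor: a bright upright pin, 20 mm in diameter, on a round aluminium base 84 mm in diameter and 10 mm thick. This point is on the pin's axis at the level of the base's flat top, 10 mm above the bench, where the first disc and the sleeve come to rest. The pin's top is 56 mm above this point and its last 7 mm taper to 12 mm diameter. z is up.
- sleeve_mid (a point): Centre (half-way up) of the loose aluminium spring sleeve: a plain tube open at both ends, outside diameter 66 mm, bore 60 mm, 55 mm high, two blue lines round it, standing upright on the bench; its two ends are alike, but keep the same end down. About 0.3 kg. z along its axis.
- sleeve_foot (a point): Centre of the sleeve's lower end, 27.5 mm below sleeve_mid, z up its axis.
- brush_grip (a point): Middle of the grip of the bottle brush, which stands head down in its white pot. The handle is a plain upright turquoise rod, 18 mm in diameter, reaching from 29 mm below to 41 mm above this point. z points up along the brush. About 80 g.
- brush_tip (a point): Centre of the flat lower end of the brush head, 98 mm below brush_grip. The head is 60 mm long: a firm core 44 mm in diameter, and soft bristles 57 mm across that offer no resistance. The handle starts 9 mm above the head. The brush stands by itself on its flat end.
- pot_floor (a point): The brush's fixed white pot: inside diameter 70 mm, outside 76 mm (flange 92 mm), rim 35 mm above this point, which is the centre of its inner floor, 5 mm above the bench.
- mat: Thin fixed grey-blue mat, 220 x 290 x 3 mm, on which the spring discs lie flat; its origin is the centre of its underside on the bench, so its top is 3 mm above the bench.
- disc_up1_mid (a point): Spring disc that lies dome up: its narrow end is on top, its blue-painted convex face looks up and its wide rim is down. Conical spring washer, 50 mm outside diameter (up to 52 mm), 23 mm hole, 8 mm high overall, steel about 4.4 mm thick, 45 g; the widest part of its edge is half-way up. This point is its centre, 4 mm above what it lies on; z is up. Discs that alternate stack 8 mm apart; two the same way nest 4.6 mm apart. May be absent in a run.
- disc_up2_mid (a point): Spring disc that lies dome up: its narrow end is on top, its blue-painted convex face looks up and its wide rim is down. Conical spring washer, 50 mm outside diameter (up to 52 mm), 23 mm hole, 8 mm high overall, steel about 4.4 mm thick, 45 g; the widest part of its edge is half-way up. This point is its centre, 4 mm above what it lies on; z is up. Discs that alternate stack 8 mm apart; two the same way nest 4.6 mm apart. May be absent in a run.
- disc_up3_mid (a point): Spring disc that lies dome up: its narrow end is on top, its blue-painted convex face looks up and its wide rim is down. Conical spring washer, 50 mm outside diameter (up to 52 mm), 23 mm hole, 8 mm high overall, steel about 4.4 mm thick, 45 g; the widest part of its edge is half-way up. This point is its centre, 4 mm above what it lies on; z is up. Discs that alternate stack 8 mm apart; two the same way nest 4.6 mm apart. May be absent in a run.
- disc_dn1_mid (a point): Spring disc that lies dish up: its wide rim is on top, its bare steel hollow face looks up and its narrow end is down. Conical spring washer, 50 mm outside diameter (up to 52 mm), 23 mm hole, 8 mm high overall, steel about 4.4 mm thick, 45 g; the widest part of its edge is half-way up. This point is its centre, 4 mm above what it lies on; z is up. Discs that alternate stack 8 mm apart; two the same way nest 4.6 mm apart. May be absent in a run.
- disc_dn2_mid (a point): Spring disc that lies dish up: its wide rim is on top, its bare steel hollow face looks up and its narrow end is down. Conical spring washer, 50 mm outside diameter (up to 52 mm), 23 mm hole, 8 mm high overall, steel about 4.4 mm thick, 45 g; the widest part of its edge is half-way up. This point is its centre, 4 mm above what it lies on; z is up. Discs that alternate stack 8 mm apart; two the same way nest 4.6 mm apart. May be absent in a run.
- disc_dn3_mid (a point): Spring disc that lies dish up: its wide rim is on top, its bare steel hollow face looks up and its narrow end is down. Conical spring washer, 50 mm outside diameter (up to 52 mm), 23 mm hole, 8 mm high overall, steel about 4.4 mm thick, 45 g; the widest part of its edge is half-way up. This point is its centre, 4 mm above what it lies on; z is up. Discs that alternate stack 8 mm apart; two the same way nest 4.6 mm apart. May be absent in a run.
- sample_bottle: bystander: glass sample bottle with turquoise cap, 60 mm diameter, 120 mm high; origin at the centre of its underside.
- beaker: bystander: small glass beaker, 64 mm diameter, 75 mm high; origin at the centre of its underside.
- slide_box: bystander: blue slide box 50 x 90 x 28 mm; origin at the centre of its underside.
- jar_cap: bystander: turquoise jar cap, 48 mm diameter, 16 mm high; origin at the centre of its underside.
- tip_box: bystander: orange tip box, 60 x 60 x 45 mm; origin at the centre of its underside.
- cylinder_glass: bystander: measuring cylinder with red contents, foot 64 mm diameter, tube 32 mm, 196 mm high; origin at the centre of its underside.
Not all that is in view belongs to the job. Leave any orange or red look-alike of the part that bears disc_dn3_mid alone. Leave any yellow look-alike of the part that bears pot_floor alone.

How it is judged (in metres and radians):
On the way, in this order (a step that is already met when the one before it is completed fails the run):
1. the brush head is at the bottom of the upright sleeve for the first time (its end within 18 mm of the sleeve's foot) (z of brush_tip in the frame of sleeve_foot below 0.018 m and horizontal distance between brush_tip and sleeve_foot below 0.025 m and angle between sleeve_foot's own z axis and vertical below 0.12 rad and angle between brush_tip's own z axis and vertical below 0.3 rad), for 0.1 s.
2. the brush is drawn up inside the sleeve after the first down stroke (its end more than 30 mm above the sleeve's foot, still over the bore) (z of brush_tip in the frame of sleeve_foot above 0.03 m and horizontal distance between brush_tip and sleeve_foot below 0.025 m and angle between sleeve_foot's own z axis and vertical below 0.12 rad and angle between brush_tip's own z axis and vertical below 0.3 rad), for 0.1 s.
3. the brush head is at the bottom of the upright sleeve for the second time (its end within 18 mm of the sleeve's foot) (all of step 1), for 0.1 s.
4. the brush is drawn up inside the sleeve after the second down stroke (its end more than 30 mm above the sleeve's foot, still over the bore) (all of step 2), for 0.1 s.
5. the brush head is at the bottom of the upright sleeve for the third time (its end within 18 mm of the sleeve's foot) (all of step 3), for 0.1 s.
At the end, for the whole second after the job is handed in: Every disc present: on the arbor, within 5 mm of its axis, flat to 0.15 rad, none nested (same kind over 12 mm apart). Sleeve: foot within 4 mm of the base's top and 10 mm of the axis, tilt under 0.06. Brush: in its pot, end within 12 mm of the floor and 25 mm of the centre, tilt under 0.3 (horizontal distance between each of disc_up1_mid, disc_up2_mid, disc_up3_mid, disc_dn1_mid, disc_dn2_mid, disc_dn3_mid and arbor_seat below 0.005 m and z of each of disc_up1_mid, disc_up2_mid, disc_up3_mid, disc_dn1_mid, disc_dn2_mid, disc_dn3_mid in the frame of arbor_seat below 0.051 m and angle between each of disc_up1_mid, disc_up2_mid, disc_up3_mid, disc_dn1_mid, disc_dn2_mid, disc_dn3_mid's own z axis and vertical below 0.15 rad and distance between each of disc_up2_mid, disc_up3_mid and disc_up1_mid above 0.012 m and distance between disc_up3_mid and disc_up2_mid above 0.012 m and distance between each of disc_dn2_mid, disc_dn3_mid and disc_dn1_mid above 0.012 m and distance between disc_dn3_mid and disc_dn2_mid above 0.012 m and horizontal distance between sleeve_foot and arbor_seat below 0.01 m and z of sleeve_foot in the frame of arbor_seat below 0.004 m and angle between sleeve_foot's own z axis and vertical below 0.06 rad and horizontal distance between brush_tip and pot_floor below 0.025 m and z of brush_tip in the frame of pot_floor below 0.012 m and angle between brush_tip's own z axis and vertical below 0.3 rad); the robot touches nothing.
It fails at once if a bystander is pushed more than 40 mm from its place or tipped over (distance of any of sample_bottle, beaker, slide_box, jar_cap, tip_box, cylinder_glass from where it was at the start of the episode above 0.04 m or angle between any of sample_bottle, beaker, slide_box, jar_cap, tip_box, cylinder_glass's own z axis and vertical above 0.5 rad).
Of disc_up1, disc_up2, disc_up3 only 2 to 3 are there at a start; the rules pass over those that are not, and their reading is None.
Of disc_dn1, disc_dn2, disc_dn3 only 2 to 3 are there at a start; the rules pass over those that are not, and their reading is None.
At some moment in a run one of disc_up1, disc_up2, disc_up3, disc_dn1, disc_dn2, disc_dn3, sleeve may be knocked a few centimetres aside while the robot is not near it.
Once in a run the grip may slacken for a moment while it holds something.
It also fails if it takes over 200 s, if anything falls off the work surface, if the arm or the gripper's body presses on something with over 40 N, if the wrist force passes 120 N, or if a joint passes its speed limit or range.

## Working session

There is one attempt and no reset: what is moved stays moved. The work goes in short steps, Python scripts to look and compute and a tool call to move; the robot and the scene stay as the last step left them, time stands still between calls to the robot, and variables do not carry over. Pictures are saved under pics/ and viewed, at most 14 in all, crops included, and the job is handed in when it is done.

Besides the shell and the picture viewer there is one more tool, called after "Emit:" as name(argument=value, ...) on one line, values as JSON. move_arm: Moves the arm, as the interface text tells. Its arguments: {"type":"object","properties":{"jaw":{"type":"array","items":{"type":"number"}},"dp":{"type":"array","items":{"type":"array","items":{"type":"number"}}},"turn":{"type":"array","items":{"type":"array","items":{"type":"number"}}},"force":{"type":"number"}},"required":["jaw","dp","turn"]}

```bash
ls; mkdir -p pics; cat > h.py <<'E'
import numpy as np, cv2
from rig import observe, cams, ticket
def K(n):
    c=cams.calibration(n); f=210/np.tan(np.radians(c["vertical_fov"])/2); return c,f
def world(n,uv,depth=None,z=None,st=None):
    """pixel(s)-> world, by depth or by plane z"""
    c,f=K(n); uv=np.atleast_2d(uv).astype(float)
    d=np.stack([(uv[:,0]-c["cx"])/f,-(uv[:,1]-c["cy"])/f,-np.ones(len(uv))],1)
    if n=="wrist":
        st=st or observe(); T=np.eye(4); T[:3,:3]=np.array(st["tool_rot"]).reshape(3,3); T[:3,3]=st["position"]
        M=T@np.array(c["tool_from_camera"])
    else: M=np.linalg.inv(np.array(c["view"]))
    r=d@M[:3,:3].T; o=M[:3,3]
    s=((z-o[2])/r[:,2])[:,None] if z is not None else np.asarray(depth).reshape(-1,1)
    return o+r*s
def save(n,name):
    im,d=cams.get_image(n); cv2.imwrite(f"pics/{name}.png",im[:,:,::-1]); return im,d
E
python3 - <<'E'
from h import *
for n in("top","side","wrist"):
    im,d=save(n,n+"0"); np.save(n+"0d.npy",d)
    print(n,{k:(np.round(v,3).tolist()) for k,v in cams.calibration(n).items() if k!="x"})
    if n!="top": continue
im,d=cams.get_image("top")
for q in["arbor_seat","sleeve_mid","brush_grip","pot_floor","disc_up1_mid","disc_dn1_mid"]:
    for r in cams.mark_of("top",q): 
        u=np.array(r["location"])*[560,420]; print(q,round(r["p"],2),u.round(1),world("top",u,z=.01).round(3), d[int(u[1]),int(u[0])])
E
```

```text
pics
top {'vertical_fov': 43.182, 'cx': 283.729, 'cy': 201.375, 'view': [[-0.019, -1.0, -0.001, 0.016], [0.984, -0.019, 0.174, -0.552], [-0.174, 0.002, 0.985, -1.533], [0.0, 0.0, 0.0, 1.0]]}
side {'vertical_fov': 51.451, 'cx': 288.963, 'cy': 206.541, 'view': [[-1.0, -0.025, -0.004, 0.531], [0.014, -0.658, 0.753, -0.086], [-0.021, 0.752, 0.659, -1.165], [0.0, 0.0, 0.0, 1.0]]}
wrist {'vertical_fov': 63.876, 'cx': 284.63, 'cy': 208.461, 'tool_from_camera': [[-0.002, 0.959, 0.285, 0.073], [1.0, 0.002, -0.0, -0.0], [-0.001, 0.285, -0.959, -0.143], [0.0, 0.0, 0.0, 1.0]]}
arbor_seat 0.91 [290.6 224.3] [[ 0.488 -0.014  0.01 ]] 1.5543828
arbor_seat 0.44 [210.  198.7] [[0.571 0.231 0.01 ]] 1.6270819
sleeve_mid 0.69 [387.6 224.7] [[ 0.481 -0.308  0.01 ]] 1.6191236
brush_grip 0.83 [360.2 171.5] [[ 0.648 -0.232  0.01 ]] 1.5020007
brush_grip 0.21 [384.1 223.7] [[ 0.484 -0.297  0.01 ]] 1.6184562
pot_floor 0.73 [357.2 177.8] [[ 0.628 -0.222  0.01 ]] 1.5788094
pot_floor 0.58 [392.1 142.6] [[ 0.738 -0.335  0.01 ]] 1.6565357
disc_up1_mid 0.46 [176.7 191.8] [[0.595 0.333 0.01 ]] 1.6297693
disc_dn1_mid 0.52 [212.1 197.9] [[0.574 0.225 0.01 ]] 1.632421
```

```bash
python3 -c "
import cv2,numpy as np
a=cv2.imread('pics/top0.png');cv2.imwrite('pics/top0b.png',cv2.resize(a,(800,600)))"
```

```text
(no output)
```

View pics/top0b.png

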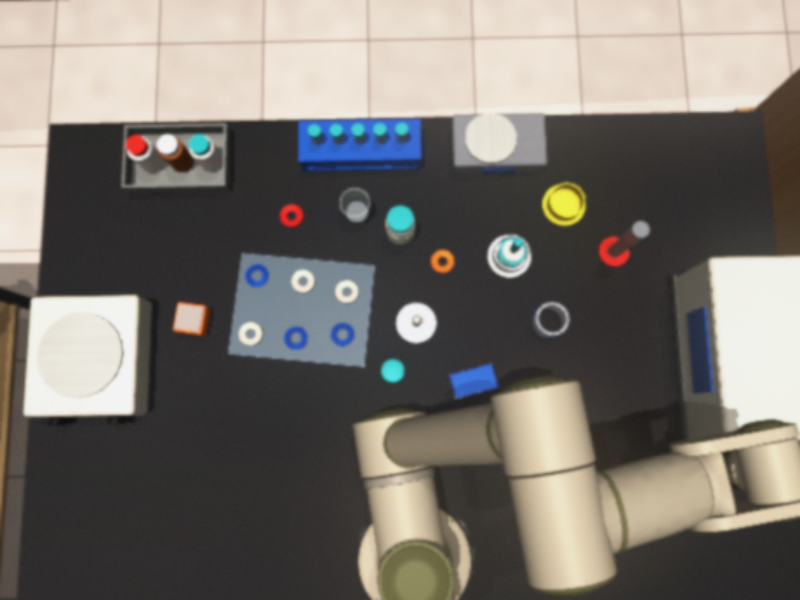

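View pics/side0.png

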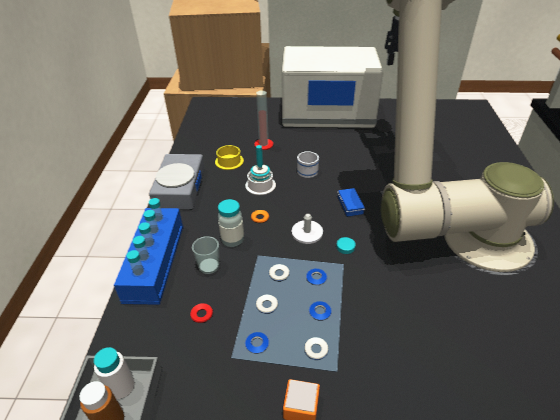

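Top view (800x600 scale): 3 blue dome-up discs at (257,275), (296,338), (343,334). There are 3 bare dish-up discs at (302,281), (346,291), (250,333), all on the mat. The arbor is at (416,322), the brush in its white pot at (510,255) and the sleeve at (552,320). The look-alikes to leave alone are the red ring (291,215), the orange ring (442,261) and the yellow pot (565,204); none of them lies on the mat or matches the colours described.

```bash
cat >> h.py <<'E'
def todo(x,y,z,yaw=None):
    """shift in tool axes (cm) to reach world TCP; rows needed"""
    s=observe(); R=np.array(s["tool_rot"]).reshape(3,3); d=R.T@(np.array([x,y,z])-s["position"])*100
    print("tool dp cm",d.round(2),"min rows",np.ceil(np.abs(d).max()/4.1))
E
python3 - <<'E'
from h import *
s=observe(); print(s["time_s"],np.round(s["tool_rot"],4),s["position"])
im=cv2.imread("pics/top0.png"); 
print("base top", world("top",[291.2,225.4],z=.01).round(4))
for n,p in dict(u1=(257,275),u2=(296,338),u3=(343,334),d1=(302,281),d2=(346,291),d3=(250,333)).items():
    p=np.array(p)*.7; print(n,world("top",p,z=.007).round(3))
print("sleeve",world("top",np.array([552,319])*.7,z=.055).round(3),"pot rim",world("top",np.array([509,256])*.7,z=.03).round(3))
d=np.load("top0d.npy")
for q,z in(("brush_grip",.103),("sleeve_mid",.0275),("pot_floor",.005),("arbor_seat",.01)):
    for n in("top","side"):
        if n=="side" and q=="brush_grip": cams.get_image("side")
        for r in cams.mark_of(n,q)[:2]: print(n,q,round(r["p"],2),world(n,np.array(r["location"])*[560,420],z=z).round(3))
E
```

```text
0.5 [[ 9.324e-01  3.614e-01 -0.000e+00]
 [ 3.614e-01 -9.324e-01  1.000e-04]
 [ 0.000e+00 -1.000e-04 -1.000e+00]] [ 0.19876882 -0.51278753  0.23129541]
base top [[ 0.4844 -0.0156  0.01  ]]
u1 [[0.593 0.324 0.007]]
u2 [[0.456 0.239 0.007]]
u3 [[0.462 0.14  0.007]]
d1 [[0.578 0.227 0.007]]
d2 [[0.555 0.133 0.007]]
d3 [[0.468 0.337 0.007]]
sleeve [[ 0.479 -0.295  0.055]] pot rim [[ 0.619 -0.216  0.03 ]]
top brush_grip 0.83 [[ 0.626 -0.218  0.103]]
top brush_grip 0.21 [[ 0.472 -0.279  0.103]]
side brush_grip 0.57 [[ 0.624 -0.207  0.103]]
top sleeve_mid 0.69 [[ 0.479 -0.304  0.028]]
side sleeve_mid 0.58 [[ 0.478 -0.288  0.027]]
top pot_floor 0.73 [[ 0.629 -0.223  0.005]]
top pot_floor 0.58 [[ 0.74  -0.336  0.005]]
side pot_floor 0.88 [[ 0.625 -0.204  0.005]]
side pot_floor 0.63 [[ 0.479 -0.281  0.005]]
top arbor_seat 0.91 [[ 0.488 -0.014  0.01 ]]
top arbor_seat 0.44 [[0.571 0.231 0.01 ]]
side arbor_seat 0.86 [[ 0.485 -0.017  0.01 ]]
```

Emit:
move_arm(jaw=[8.5, 8.5, 8.5, 8.5, 8.5, 8.5, 8.5, 8.5, 8.5, 8.5, 8.5, 8.5], dp=[[0, 0, -1.7], [0, 0, -1.7], [0, 0, -1.7], [3.24, -2.32, 0], [3.24, -2.32, 0], [3.24, -2.32, 0], [3.24, -2.32, 0], [3.24, -2.32, 0], [3.24, -2.32, 0], [3.24, -2.32, 0], [3.24, -2.32, 0], [3.24, -2.32, 0]], turn=[[0, 0, 0.1233], [0, 0, 0.1233], [0, 0, 0.1233], [0, 0, 0], [0, 0, 0], [0, 0, 0], [0, 0, 0], [0, 0, 0], [0, 0, 0], [0, 0, 0], [0, 0, 0], [0, 0, 0]])

```text
time_s: 1.95
position: [0.4918, -0.3025, 0.2824]
tool_rot: [[1.0, -0.0, 0.0], [-0.0, -1.0, -0.0], [0.0, 0.0, -1.0]]
ft_force: [0.6, -0.7, -0.3]
grip_width: 0.0854
gripper_force: 0.0
```

Emit:
move_arm(jaw=[8.5, 8.5, 8.5, 8.5, 8.5], dp=[[3.24, -2.32, 0], [3.24, -2.32, 0], [3.24, -2.32, 0], [3.24, -2.32, 0], [0, 0, 0]], turn=[[0, 0, 0], [0, 0, 0], [0, 0, 0], [0, 0, 0], [0, 0, 0]])

```text
time_s: 2.37
position: [0.624, -0.2066, 0.281]
tool_rot: [[1.0, 0.006, 0.0], [0.006, -1.0, 0.002], [0.0, -0.002, -1.0]]
ft_force: [0.2, -0.9, -0.7]
grip_width: 0.0851
gripper_force: 0.0
```

```bash
cat >> h.py <<'E'
def look(name,qs):
    """wrist view: save picture, report network marks with world position by plane z"""
    s=observe(); im,d=save("wrist",name); np.save(f"{name}_d.npy",d)
    print("t",round(s["time_s"],2),"tcp",np.round(s["position"],4),"Rx",np.round(np.array(s["tool_rot"]).reshape(3,3)[:,0],4),"w",round(s["grip_width"],4))
    for q,z in qs:
        for r in cams.mark_of("wrist",q):
            u=np.array(r["location"])*[560,420]; print(q,round(r["p"],2),u.round(1),world("wrist",u,z=z,st=s).round(4))
    return im,d,s
E
python3 - <<'E'
from h import *
im,d,s=look("w1",[("brush_grip",.103),("pot_floor",.005)])
# handle top: points above z=.125
v,u=np.mgrid[:420,:560]; m=d>0
P=world("wrist",np.stack([u[m],v[m]],1),depth=d[m],st=s)
ok=(P[:,2]>.12)&(P[:,2]<.17)&(abs(P[:,1]+.21)<.06); print(ok.sum(),P[ok].mean(0).round(4),P[ok][:,2].max(), P[ok][:,:2].min(0),P[ok][:,:2].max(0))
E
```

```text
t 2.37 tcp [ 0.624  -0.2066  0.281 ] Rx [1.0e+00 5.8e-03 2.0e-04] w 0.0851
brush_grip 0.97 [296.8 187. ] [[ 0.6238 -0.2178  0.103 ]]
pot_floor 0.59 [402.3  72.9] [[ 0.7372 -0.3417  0.005 ]]
402 [ 0.6261 -0.2164  0.1407] 0.1461021794098326 [ 0.61527796 -0.22538386] [ 0.63294586 -0.20802612]
```

View pics/w1.png

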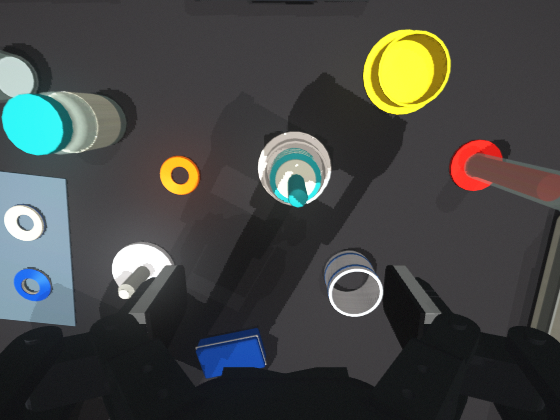

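Wrist view: the brush handle top is at (297,195) in the white pot (294,168). The sleeve is at (354,285), the arbor at (143,270), and the yellow decoy pot at (407,70). Next I grasp the brush.

Emit:
move_arm(jaw=[8.5, 8.5, 8.5, 8.5, 8.5, 8.5, 8.5, 1.0, 1.0, 1.0, 1.0, 1.0], dp=[[0, 1.05, 0], [0, 0, 3.94], [0, 0, 3.94], [0, 0, 3.94], [0, 0, 3.94], [0, 0, 3.94], [0, 0, 0], [0, 0, 0], [0, 0, 0], [0, 0, 0], [0, 0, 0], [0, 0, 0]], turn=[[0, 0, 0], [0, 0, 0], [0, 0, 0], [0, 0, 0], [0, 0, 0], [0, 0, 0], [0, 0, 0], [0, 0, 0], [0, 0, 0], [0, 0, 0], [0, 0, 0], [0, 0, 0]], force=50)

```text
time_s: 3.52
position: [0.6206, -0.2221, 0.0872]
tool_rot: [[1.0, -0.0, 0.003], [-0.0, -1.0, -0.002], [0.003, 0.002, -1.0]]
ft_force: [0.0, 0.3, -0.1]
grip_width: 0.0251
gripper_force: 0.3
```

Emit:
move_arm(jaw=[1.0, 1.0, 1.0, 1.0], dp=[[0, 0, 0], [0, 0, 0], [0, 0, 0], [0, 0, 0]], turn=[[0, 0, 0], [0, 0, 0], [0, 0, 0], [0, 0, 0]])

```text
time_s: 3.85
position: [0.6203, -0.2218, 0.086]
tool_rot: [[1.0, 0.0, 0.001], [0.0, -1.0, -0.001], [0.001, 0.001, -1.0]]
ft_force: [-1.0, 0.7, 5.1]
grip_width: 0.0166
gripper_force: 49.1
```

```bash
python3 - <<'E'
from h import *
import numpy as np
# sleeve and pot circles from the saved w1 depth/pic
class S(dict): pass
st=dict(position=[.624,-.2066,.281],tool_rot=[[1,.0058,0],[.0058,-1,0],[0,0,-1]])
d=np.load("w1_d.npy"); v,u=np.mgrid[:420,:560]; m=d>0
P=world("wrist",np.stack([u[m],v[m]],1),depth=d[m],st=st)
for n,z,c in(("sleeve",.055,(.478,-.29)),("pot",.04,(.624,-.215)),("yellow?",.04,(.73,-.33))):
    k=(abs(P[:,2]-z)<.006)&(np.hypot(P[:,0]-c[0],P[:,1]-c[1])<.06); Q=P[k]
    A=np.c_[2*Q[:,:2],np.ones(len(Q))]; b=(Q[:,:2]**2).sum(1); x=np.linalg.lstsq(A,b,rcond=None)[0]
    print(n,k.sum(),x[:2].round(4),np.sqrt(x[2]+x[0]**2+x[1]**2).round(4),Q.min(0).round(3),Q.max(0).round(3))
s=observe(); print(s["position"],s["grip_width"],s["gripper_force"])
E
```

```text
sleeve 643 [ 0.4811 -0.2931] 0.0313 [ 0.447 -0.326  0.049] [ 0.514 -0.26   0.058]
pot 596 [ 0.6247 -0.2176] 0.0354 [ 0.588 -0.256  0.034] [ 0.663 -0.18   0.046]
yellow? 944 [ 0.7374 -0.3415] 0.0361 [ 0.7   -0.38   0.034] [ 0.775 -0.304  0.043]
[ 0.62028091 -0.22179255  0.08599538] 0.01659625759849563 49.07851159572601
```

Emit:
move_arm(jaw=[1.0, 1.0, 1.0, 1.0, 1.0, 1.0, 1.0, 1.0, 1.0, 1.0, 1.0, 1.0], dp=[[0, 0, -2], [0, 0, -3], [0, 0, -3], [0, 0, -3], [-2.86, 1.44, 0], [-2.86, 1.44, 0], [-2.86, 1.44, 0], [-2.86, 1.44, 0], [-2.86, 1.44, 0], [0, 0, 0], [0, 0, 0], [0, 0, 0]], turn=[[0, 0, 0], [0, 0, 0], [0, 0, 0], [0, 0, 0], [0, 0, 0], [0, 0, 0], [0, 0, 0], [0, 0, 0], [0, 0, 0], [0, 0, 0], [0, 0, 0], [0, 0, 0]])

```text
time_s: 4.85
position: [0.4773, -0.2936, 0.1952]
tool_rot: [[1.0, -0.0, 0.0], [-0.0, -1.0, 0.0], [0.0, -0.0, -1.0]]
ft_force: [0.7, 0.5, -1.3]
grip_width: 0.0167
gripper_force: 48.9
```

```bash
python3 - <<'E'
from h import *
im,d,s=look("w2",[("brush_tip",s_z:=.1),("brush_grip",.2),("sleeve_mid",.0275)])
v,u=np.mgrid[:420,:560]; m=d>0
P=world("wrist",np.stack([u[m],v[m]],1),depth=d[m],st=s)
k=(abs(P[:,2]-.055)<.006)&(np.hypot(P[:,0]-.48,P[:,1]+.294)<.06); Q=P[k]
A=np.c_[2*Q[:,:2],np.ones(len(Q))]; x=np.linalg.lstsq(A,(Q[:,:2]**2).sum(1),rcond=None)[0]; print("sleeve",k.sum(),x[:2],np.sqrt(x[2]+x[0]**2+x[1]**2), Q.min(0),Q.max(0))
k=(P[:,2]>.1)&(np.hypot(P[:,0]-.48,P[:,1]+.294)<.045); Q=P[k]
for a,b in((.1,.13),(.13,.16),(.16,.19),(.19,.22),(.22,.25)):
    q=Q[(Q[:,2]>a)&(Q[:,2]<b)]; print(a,len(q),(q.min(0).round(3),q.max(0).round(3)) if len(q) else "")
E
python3 -c "
from h import *
save('side','s2')"
```

```text
t 4.85 tcp [ 0.4773 -0.2936  0.1952] Rx [ 1.e+00 -3.e-04  1.e-04] w 0.0167
brush_grip 0.56 [287.8 281.4] [[ 0.4747 -0.2946  0.2   ]]
sleeve 478 [ 0.48087275 -0.29321089] 0.031223646069957527 [ 0.47600741 -0.32567313  0.0490955 ] [ 0.51332665 -0.26064624  0.05720735]
0.1 286 (array([ 0.491, -0.319,  0.118]), array([ 0.509, -0.268,  0.13 ]))
0.13 722 (array([ 0.491, -0.319,  0.13 ]), array([ 0.509, -0.267,  0.16 ]))
0.16 5535 (array([ 0.469, -0.321,  0.16 ]), array([ 0.509, -0.265,  0.19 ]))
0.19 2429 (array([ 0.483, -0.315,  0.19 ]), array([ 0.49 , -0.271,  0.22 ]))
0.22 8382 (array([ 0.465, -0.337,  0.22 ]), array([ 0.493, -0.25 ,  0.25 ]))
```

View pics/w2.png

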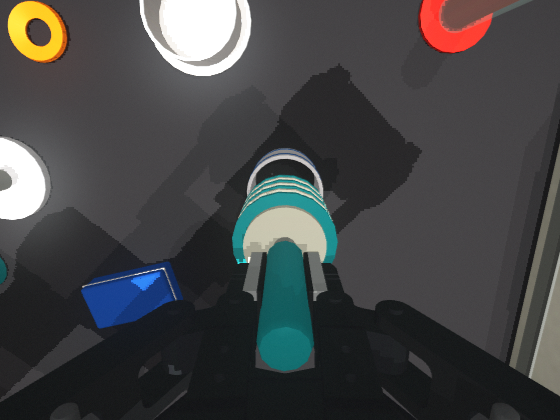

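The brush hangs centred over the sleeve bore (285,170). Next I run the three strokes.

Emit:
move_arm(jaw=[1, 1, 1, 1, 1, 1, 1, 1, 1, 1, 1, 1], dp=[[0, 0, 3], [0, 0, 3], [0, 0, 2.6], [0, 0, 2], [0, 0, 0], [0, 0, 0], [0, 0, 0], [0, 0, -1.9], [0, 0, -1.9], [0, 0, 0], [0, 0, 0], [0, 0, 0]], turn=[[0, 0, 0], [0, 0, 0], [0, 0, 0], [0, 0, 0], [0, 0, 0], [0, 0, 0], [0, 0, 0], [0, 0, 0], [0, 0, 0], [0, 0, 0], [0, 0, 0], [0, 0, 0]])

```text
time_s: 6.1
position: [0.477, -0.2936, 0.1276]
tool_rot: [[1.0, 0.0, 0.001], [0.0, -1.0, -0.0], [0.001, 0.0, -1.0]]
ft_force: [-0.2, 0.2, -0.1]
grip_width: 0.0168
gripper_force: 49.0
```

```bash
python3 - <<'E'
from h import *
s=observe(); print(s["ft_force"],s["grip_width"],s["gripper_force"])
im,d,s=look("w3",[("brush_grip",.14),("sleeve_mid",.0275)])
v,u=np.mgrid[:420,:560]; m=d>0
P=world("wrist",np.stack([u[m],v[m]],1),depth=d[m],st=s)
k=(abs(P[:,2]-.055)<.006)&(np.hypot(P[:,0]-.48,P[:,1]+.294)<.06); Q=P[k]
print("sleeve",k.sum(),Q.min(0),Q.max(0))
k=(P[:,2]>.063)&(P[:,2]<.12)&(np.hypot(P[:,0]-.48,P[:,1]+.294)<.045); Q=P[k];print(Q.min(0),Q.max(0))
E
```

```text
[-0.15860991  0.2221469  -0.08886259] 0.016782623113673095 48.969263434410095
t 6.1 tcp [ 0.477  -0.2936  0.1276] Rx [1.e+00 0.e+00 5.e-04] w 0.0168
brush_grip 0.98 [285.6 280.7] [[ 0.4789 -0.2936  0.14  ]]
sleeve 1007 [ 0.47744224 -0.32593855  0.04901586] [ 0.5133878  -0.26041284  0.06097319]
[ 0.46884638 -0.32138792  0.06300805] [ 0.50887171 -0.26488489  0.11974317]
```

Emit:
move_arm(jaw=[1, 1, 1, 1, 1, 1, 1, 1, 1, 1, 1, 1], dp=[[0, 0, 1.9], [0, 0, 1.9], [0, 0, 0], [0, 0, 0], [0, 0, 0], [0, 0, -1.9], [0, 0, -1.9], [0, 0, 0], [0, 0, 0], [0, 0, 0], [0, 0, 1.9], [0, 0, 1.9]], turn=[[0, 0, 0], [0, 0, 0], [0, 0, 0], [0, 0, 0], [0, 0, 0], [0, 0, 0], [0, 0, 0], [0, 0, 0], [0, 0, 0], [0, 0, 0], [0, 0, 0], [0, 0, 0]])

```text
time_s: 7.25
position: [0.4771, -0.2938, 0.0889]
tool_rot: [[1.0, -0.0, 0.001], [-0.0, -1.0, -0.001], [0.001, 0.001, -1.0]]
ft_force: [0.5, -0.1, -1.7]
grip_width: 0.0165
gripper_force: 49.0
```

Emit:
move_arm(jaw=[1, 1, 1, 1], dp=[[0, 0, 0], [0, 0, 0], [0, 0, 0], [0, 0, 0]], turn=[[0, 0, 0], [0, 0, 0], [0, 0, 0], [0, 0, 0]])

```text
time_s: 7.58
position: [0.4774, -0.2941, 0.0902]
tool_rot: [[1.0, -0.0, 0.001], [-0.0, -1.0, -0.001], [0.001, 0.001, -1.0]]
ft_force: [0.2, -0.4, -1.2]
grip_width: 0.0171
gripper_force: 49.0
```

Emit:
move_arm(jaw=[1, 1, 1, 1, 1, 1], dp=[[0, 0, -2.5], [0, 0, -3], [0, 0, -3], [0, 0, -3], [0, 0, 0], [0, 0, 0]], turn=[[0, 0, 0], [0, 0, 0], [0, 0, 0], [0, 0, 0], [0, 0, 0], [0, 0, 0]])

```text
time_s: 8.08
position: [0.4774, -0.2941, 0.2065]
tool_rot: [[1.0, 0.0, 0.003], [0.0, -1.0, -0.003], [0.003, 0.003, -1.0]]
ft_force: [-0.9, -0.5, -1.6]
grip_width: 0.0168
gripper_force: 49.0
```

Emit:
move_arm(jaw=[1, 1, 1, 1, 1, 1, 1, 1, 1, 1, 1, 1], dp=[[2.88, -1.53, 0], [2.88, -1.53, 0], [2.88, -1.53, 0], [2.88, -1.53, 0], [2.88, -1.53, 0], [0, 0, 0], [0, 0, 3], [0, 0, 3], [0, 0, 2.8], [0, 0, 2], [0, 0, 0.7], [0, 0, 0]], turn=[[0, 0, 0], [0, 0, 0], [0, 0, 0], [0, 0, 0], [0, 0, 0], [0, 0, 0], [0, 0, 0], [0, 0, 0], [0, 0, 0], [0, 0, 0], [0, 0, 0], [0, 0, 0]])

```text
time_s: 9.08
position: [0.6202, -0.2169, 0.0879]
tool_rot: [[1.0, -0.0, -0.003], [-0.0, -1.0, 0.002], [-0.003, -0.002, -1.0]]
ft_force: [0.5, 0.1, -0.2]
grip_width: 0.0168
gripper_force: 49.1
```

Emit:
move_arm(jaw=[1, 1, 1], dp=[[0, 0, 0], [0, 0, 0], [0, 0, 0]], turn=[[0, 0, 0], [0, 0, 0], [0, 0, 0]])

```text
time_s: 9.33
position: [0.6211, -0.2174, 0.0897]
tool_rot: [[1.0, -0.0, 0.0], [-0.0, -1.0, -0.0], [0.0, 0.0, -1.0]]
ft_force: [-0.8, -0.6, -1.4]
grip_width: 0.0163
gripper_force: 49.1
```

Emit:
move_arm(jaw=[1, 1, 5, 8.5, 8.5, 8.5, 8.5, 8.5, 8.5, 8.5], dp=[[0, 0, 0.3], [0, 0, 0], [0, 0, 0], [0, 0, 0], [0, 0, 0], [0, 0, 0], [0, 0, -3], [0, 0, -3.5], [0, 0, -3.5], [0, 0, -2]], turn=[[0, 0, 0], [0, 0, 0], [0, 0, 0], [0, 0, 0], [0, 0, 0], [0, 0, 0], [0, 0, 0], [0, 0, 0], [0, 0, 0], [0, 0, 0]])

```text
time_s: 10.17
position: [0.6217, -0.2176, 0.2107]
tool_rot: [[1.0, -0.0, 0.005], [-0.0, -1.0, -0.003], [0.005, 0.003, -1.0]]
ft_force: [0.8, 0.6, 1.1]
grip_width: 0.0851
gripper_force: 0.0
```

Emit:
move_arm(jaw=[7, 7, 7, 7, 7, 7, 7, 7, 7, 7, 7, 7], dp=[[-1.95, -2.88, 0], [-1.95, -2.88, 0], [-1.95, -2.88, 0], [-1.95, -2.88, 0], [-1.95, -2.88, 0], [-1.95, -2.88, 0], [-1.95, -2.88, 0], [0, 0, 0], [0, 0, 0], [0, 0, 0], [0, 0, 0], [0, 0, 0]], turn=[[0, 0, 0], [0, 0, 0], [0, 0, 0], [0, 0, 0], [0, 0, 0], [0, 0, 0], [0, 0, 0], [0, 0, 0], [0, 0, 0], [0, 0, 0], [0, 0, 0], [0, 0, 0]])

```text
time_s: 11.17
position: [0.4851, -0.0164, 0.2061]
tool_rot: [[1.0, -0.001, -0.0], [-0.001, -1.0, -0.0], [-0.0, 0.0, -1.0]]
ft_force: [-0.3, 0.1, -0.2]
grip_width: 0.07
gripper_force: 0.0
```

```bash
cat >> h.py <<'E'
def cloud(d,s,n="wrist"):
    v,u=np.mgrid[:420,:560]; m=d>0
    return world(n,np.stack([u[m],v[m]],1),depth=d[m],st=s)
def circ(P,z,c,R,tol=.004):
    Q=P[(abs(P[:,2]-z)<tol)&(np.hypot(P[:,0]-c[0],P[:,1]-c[1])<R)]
    if len(Q)<20: return None
    (x,y),r=cv2.minEnclosingCircle((Q[:,:2]*1000).astype(np.float32)); return len(Q),round(x,1),round(y,1),round(r,1),"mean",(Q.mean(0)*1000).round(1)
E
python3 - <<'E'
from h import *
im,d,s=look("w4",[("arbor_seat",.01)])
P=cloud(d,s); print("base",circ(P,.01,(.484,-.016),.06)); print("pin top",circ(P,.066,(.484,-.016),.03,.003)); print("pin",circ(P,.05,(.484,-.016),.03,.008))
E
```

```text
t 11.17 tcp [ 0.4851 -0.0164  0.2061] Rx [ 1.0e+00 -1.2e-03 -1.0e-04] w 0.07
arbor_seat 0.73 [280.2 186.9] [[ 0.4807 -0.0116  0.01  ]]
base (4473, 483.3, -12.8, 41.9, 'mean', array([485.9, -12.9,  10.4]))
pin top (236, 483.5, -12.7, 8.2, 'mean', array([484. , -12.6,  65.7]))
pin (74, 486.9, -12.8, 9.2, 'mean', array([491.5, -13. ,  50.4]))
```

View pics/w4.png

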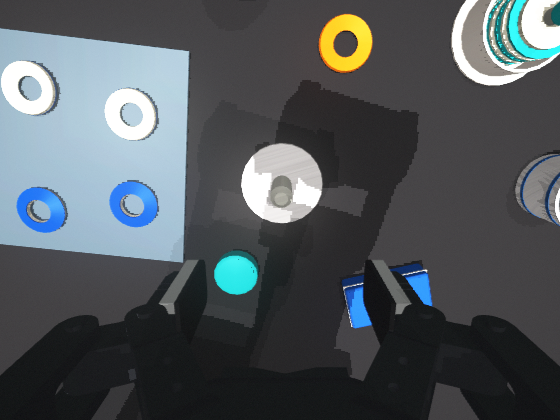

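Wrist view: the arbor base is at (281,183) and its pin top at (282,195). Blue discs show at (134,203) and (42,209), bare discs at (131,113) and (30,87), and the orange decoy at (345,43). Next I go over the blue disc nearest the arbor.

Emit:
move_arm(jaw=[7, 7, 7, 7, 7, 7, 7, 7], dp=[[-0.46, -3.12, 0], [-0.46, -3.12, 0], [-0.46, -3.12, 0], [-0.46, -3.12, 0], [-0.46, -3.12, 0], [0, 0, 2], [0, 0, 0], [0, 0, 0]], turn=[[0, 0, 0], [0, 0, 0], [0, 0, 0], [0, 0, 0], [0, 0, 0], [0, 0, 0], [0, 0, 0], [0, 0, 0]])

```text
time_s: 11.93
position: [0.4614, 0.1401, 0.1859]
tool_rot: [[1.0, -0.0, -0.002], [-0.0, -1.0, -0.0], [-0.002, 0.0, -1.0]]
ft_force: [0.7, -0.9, 0.3]
grip_width: 0.0701
gripper_force: 0.0
```

```bash
cat >> h.py <<'E'
def discs(name):
    """all blue / bare discs seen by the wrist camera: world centre from enclosing circle"""
    s=observe(); im,d=save("wrist",name); h=cv2.cvtColor(im,cv2.COLOR_RGB2HSV)
    print("t",round(s["time_s"],2),"tcp",np.round(s["position"],4),"w",round(s["grip_width"],4))
    for k,m in(("up",cv2.inRange(h,(100,150,70),(125,255,255))),("dn",cv2.inRange(h,(0,0,150),(179,50,255)))):
        m=cv2.morphologyEx(m,cv2.MORPH_OPEN,np.ones((3,3)))
        for c in cv2.findContours(m,cv2.RETR_EXTERNAL,cv2.CHAIN_APPROX_NONE)[0]:
            if cv2.contourArea(c)<500: continue
            Q=world("wrist",c[:,0,:],z=.007,st=s)[:,:2]*1000; (x,y),r=cv2.minEnclosingCircle(Q.astype(np.float32))
            if 22<r<30: print(k,"xy mm",round(x,1),round(y,1),"r",round(r,1),"px",c[:,0].mean(0).round(0),"from tcp tool cm",round(x/10-s["position"][0]*100,2),round(-(y/10-s["position"][1]*100),2))
    return im,d,s
E
python3 -c "
from h import *
im,d,s=discs('w5'); P=cloud(d,s); print(circ(P,.009,(.462,.14),.035,.004))"
```

```text
t 11.93 tcp [0.4614 0.1401 0.1859] w 0.0701
up xy mm 455.6 242.6 r 25.1 px [180. 192.] from tcp tool cm -0.58 -10.25
up xy mm 461.4 143.7 r 25.0 px [281. 186.] from tcp tool cm 0.0 -0.36
up xy mm 592.5 327.1 r 25.2 px [68. 38.] from tcp tool cm 13.11 -18.7
dn xy mm 466.2 340.4 r 25.9 px [ 79. 181.] from tcp tool cm 0.48 -20.03
(1595, 463.2, 138.8, 33.2, 'mean', array([462.3, 143.7,   9.1]))
```

Emit:
move_arm(jaw=[6, 5.8, 5.8, 5.8, 5.8, 5.8, 5.8, 5.8, 5.8], dp=[[0, -0.36, 3.5], [0, 0, 4], [0, 0, 4], [0, 0, 3.5], [0, 0, 2], [0, 0, 0.6], [0, 0, 0], [0, 0, 0], [0, 0, 0]], turn=[[0, 0, 0], [0, 0, 0], [0, 0, 0], [0, 0, 0], [0, 0, 0], [0, 0, 0], [0, 0, 0], [0, 0, 0], [0, 0, 0]])

```text
time_s: 12.73
position: [0.4628, 0.1437, 0.012]
tool_rot: [[1.0, -0.001, 0.003], [-0.001, -1.0, 0.0], [0.003, -0.0, -1.0]]
ft_force: [-0.1, 0.0, 0.3]
grip_width: 0.058
gripper_force: 0.0
```

Emit:
move_arm(jaw=[5.8, 5.8, 5.8], dp=[[0, 0, 0.5], [0, 0, 0], [0, 0, 0]], turn=[[0, 0, 0], [0, 0, 0], [0, 0, 0]])

```text
time_s: 12.98
position: [0.4617, 0.144, 0.0057]
tool_rot: [[1.0, -0.0, 0.001], [-0.0, -1.0, 0.0], [0.001, -0.0, -1.0]]
ft_force: [-0.4, -0.2, -0.9]
grip_width: 0.0582
gripper_force: 0.0
```

```bash
python3 -c "
from h import *
s=observe(); print(s['position'],s['ft_force'],s['grip_width']); im,d=save('side','s6'); cv2.imwrite('pics/s6c.png',cv2.resize(im[220:360,210:360,::-1],(750,700))[:600])
im,d=save('wrist','w6')"
```

```text
[0.46167808 0.14398742 0.00572123] [-0.40389088 -0.22637475 -0.89748535] 0.05822709379221722
```

View pics/w6.png

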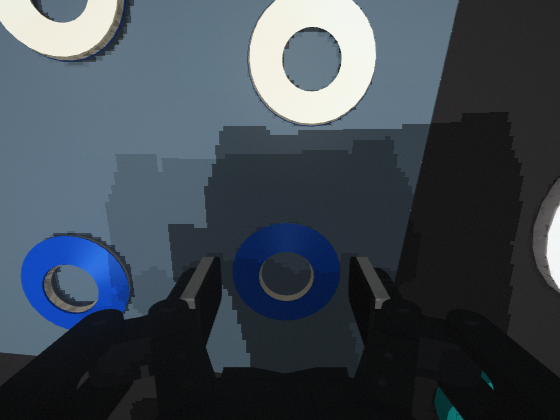

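Blue disc (286,272) is centred between the fingers. I feel downwards.

Emit:
move_arm(jaw=[5.8, 5.8, 5.8], dp=[[0, 0, 0.3], [0, 0, 0], [0, 0, 0]], turn=[[0, 0, 0], [0, 0, 0], [0, 0, 0]])

```text
time_s: 13.33
position: [0.4614, 0.144, 0.0022]
tool_rot: [[1.0, -0.0, -0.0], [-0.0, -1.0, -0.0], [-0.0, 0.0, -1.0]]
ft_force: [-0.5, 0.5, 0.2]
grip_width: 0.0582
gripper_force: 0.0
```

Emit:
move_arm(jaw=[5.8, 5.8, 5.8], dp=[[0, 0, 0.2], [0, 0, 0], [0, 0, 0]], turn=[[0, 0, 0], [0, 0, 0], [0, 0, 0]])

```text
time_s: 13.58
position: [0.4615, 0.144, 0.0002]
tool_rot: [[1.0, -0.0, -0.0], [-0.0, -1.0, -0.0], [-0.0, 0.0, -1.0]]
ft_force: [-0.5, 0.2, 1.1]
grip_width: 0.0577
gripper_force: 0.0
```

Emit:
move_arm(jaw=[5.8, 5.8, 5.8], dp=[[0, 0, 0.2], [0, 0, 0], [0, 0, 0]], turn=[[0, 0, 0], [0, 0, 0], [0, 0, 0]])

```text
time_s: 13.83
position: [0.4617, 0.144, -0.0016]
tool_rot: [[1.0, -0.0, 0.0], [-0.0, -1.0, 0.0], [0.0, -0.0, -1.0]]
ft_force: [0.5, -0.1, 2.4]
grip_width: 0.0575
gripper_force: 1.3
```

Emit:
move_arm(jaw=[4.5, 4.5, 4.5, 4.5, 4.5, 4.5], dp=[[0, 0, 0], [0, 0, 0], [0, 0, 0], [0, 0, 0], [0, 0, 0], [0, 0, 0]], turn=[[0, 0, 0], [0, 0, 0], [0, 0, 0], [0, 0, 0], [0, 0, 0], [0, 0, 0]], force=30)

```text
time_s: 14.33
position: [0.463, 0.144, 0.0003]
tool_rot: [[1.0, 0.0, 0.005], [0.0, -1.0, 0.0], [0.005, -0.0, -1.0]]
ft_force: [-3.1, -1.0, 24.3]
grip_width: 0.0487
gripper_force: 32.3
```

Emit:
move_arm(jaw=[4.5, 4.5, 4.5, 4.5, 4.5, 4.5, 4.5, 4.5, 4.5, 4.5, 4.5, 4.5], dp=[[0, 0, -1.2], [0, 0, -3], [0, 0, -3], [0, 0, -3], [0, 0, 0], [0.44, 3.14, 0], [0.44, 3.14, 0], [0.44, 3.14, 0], [0.44, 3.14, 0], [0.42, 3.12, 0], [0, 0, 0], [0, 0, 0]], turn=[[0, 0, 0], [0, 0, 0], [0, 0, 0], [0, 0, 0], [0, 0, 0], [0, 0, 0], [0, 0, 0], [0, 0, 0], [0, 0, 0], [0, 0, 0], [0, 0, 0], [0, 0, 0]])

```text
time_s: 15.33
position: [0.4832, -0.014, 0.0996]
tool_rot: [[1.0, -0.003, -0.001], [-0.003, -1.0, 0.0], [-0.001, -0.0, -1.0]]
ft_force: [-0.8, -1.3, -0.3]
grip_width: 0.0479
gripper_force: 31.2
```

```bash
python3 -c "
from h import *
s=observe(); print(s['position'],s['grip_width'],s['gripper_force'])
im,d=save('wrist','w7'); P=cloud(d,s)
h=cv2.cvtColor(im,cv2.COLOR_RGB2HSV); m=cv2.inRange(h,(100,150,40),(125,255,255)); m=cv2.morphologyEx(m,cv2.MORPH_OPEN,np.ones((3,3)))
c=[c for c in cv2.findContours(m,cv2.RETR_EXTERNAL,cv2.CHAIN_APPROX_NONE)[0] if cv2.contourArea(c)>1500]
for k in c: 
  Q=world('wrist',k[:,0],z=s['position'][2]+.0067,st=s)[:,:2]*1000; print(k[:,0].mean(0),cv2.minEnclosingCircle(Q.astype(np.float32)))
cc=cams.calibration('wrist'); print(circ(P,.0,(.484,-.013),.1,.15))
print('base',circ(P,.01,(.484,-.016),.06))"
```

```text
[ 0.48317836 -0.01396576  0.09961449] 0.04786064435491642 31.20872443076223
[284.59060403 278.15436242] ((482.0135498046875, -13.557259559631348), 25.148698806762695)
(57468, 484.0, -13.0, 100.0, 'mean', array([502.8, -13. ,  28.7]))
base (7177, 483.3, -12.8, 42.0, 'mean', array([493.5, -12.7,  10.4]))
```

View pics/w7.png

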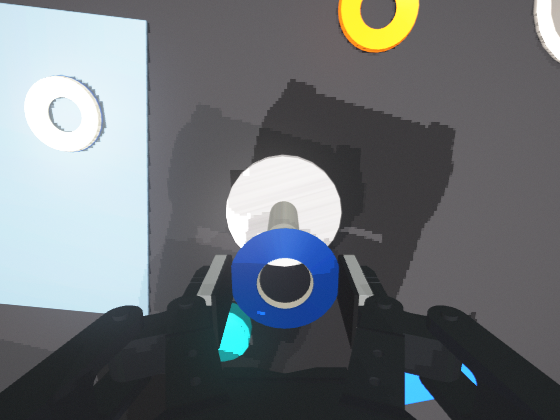

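Emit:
move_arm(jaw=[4.5, 4.5, 4.5, 4.5, 4.5, 4.5, 4.5, 4.5], dp=[[0.1, -0.05, 0], [0, 0, 1.5], [0, 0, 1.5], [0, 0, 2], [0, 0, 2], [0, 0, 1.5], [0, 0, 0.5], [0, 0, 0]], turn=[[0, 0, 0], [0, 0, 0], [0, 0, 0], [0, 0, 0], [0, 0, 0], [0, 0, 0], [0, 0, 0], [0, 0, 0]])

```text
time_s: 16.05
position: [0.4838, -0.0114, 0.0095]
tool_rot: [[1.0, 0.001, -0.002], [0.001, -1.0, 0.001], [-0.002, -0.001, -1.0]]
ft_force: [0.0, 0.1, -1.2]
grip_width: 0.0476
gripper_force: 31.9
```

Emit:
move_arm(jaw=[4.5, 4.5], dp=[[0, 0, 0], [0, 0, 0]], turn=[[0, 0, 0], [0, 0, 0]])

```text
time_s: 16.22
position: [0.4846, -0.0119, 0.0111]
tool_rot: [[1.0, 0.001, 0.001], [0.001, -1.0, -0.0], [0.001, 0.0, -1.0]]
ft_force: [0.8, 0.3, -1.1]
grip_width: 0.0476
gripper_force: 32.0
```

Emit:
move_arm(jaw=[4.5, 4.5, 6, 6, 6, 6, 6, 6, 6, 6, 6], dp=[[0, 0, 0.2], [0, 0, 0], [0, 0, 0], [0, 0, 0], [0, 0, 0], [0, 0, -1], [0, 0, -4], [0, 0, -4], [0, 0, -4], [0, 0, -4], [0, 0, -0.8]], turn=[[0, 0, 0], [0, 0, 0], [0, 0, 0], [0, 0, 0], [0, 0, 0], [0, 0, 0], [0, 0, 0], [0, 0, 0], [0, 0, 0], [0, 0, 0], [0, 0, 0]])

```text
time_s: 17.13
position: [0.4863, -0.0128, 0.1925]
tool_rot: [[1.0, 0.0, 0.01], [0.0, -1.0, -0.003], [0.01, 0.003, -1.0]]
ft_force: [-0.2, 0.1, 1.1]
grip_width: 0.0601
gripper_force: 0.0
```

Emit:
move_arm(jaw=[6, 6, 6, 6, 6, 6, 6, 6], dp=[[1.4, -2.9, 0], [1.4, -2.9, 0], [1.4, -2.9, 0], [1.4, -2.9, 0], [1.4, -2.9, 0], [0, 0, 0], [0, 0, 0], [0, 0, 0]], turn=[[0, 0, 0], [0, 0, 0], [0, 0, 0], [0, 0, 0], [0, 0, 0], [0, 0, 0], [0, 0, 0], [0, 0, 0]])

```text
time_s: 17.8
position: [0.554, 0.1323, 0.1859]
tool_rot: [[1.0, 0.0, -0.001], [0.0, -1.0, -0.0], [-0.001, 0.0, -1.0]]
ft_force: [0.7, 0.3, -0.2]
grip_width: 0.06
gripper_force: 0.0
```

```bash
sed -i 's/(0,0,150),(179,50,255)/(0,0,150),(179,60,255)/' h.py; cat >> h.py <<'E'
def near(name,c,z=.007,hw=.045):
    """disc lying near c: depth-based centre of everything 2..12 mm above mat"""
    s=observe(); im,d=save("wrist",name); P=cloud(d,s)
    print("t",round(s["time_s"],2),"tcp",np.round(s["position"],4),"w",round(s["grip_width"],4))
    Q=P[(P[:,2]>z-.002)&(P[:,2]<z+.008)&(np.hypot(P[:,0]-c[0],P[:,1]-c[1])<hw)][:,:2]*1000
    (x,y),r=cv2.minEnclosingCircle(Q.astype(np.float32)); b=(Q.min(0)+Q.max(0))/2
    print("disc",round(x,1),round(y,1),"r",round(r,1),"bbox",b.round(1),(Q.max(0)-Q.min(0)).round(1),"-> tool cm",(b[0]/10-s["position"][0]*100).round(2),-(b[1]/10-s["position"][1]*100).round(2))
    return im,d,s
E
python3 -c "
from h import *
im,d,s=near('w8',(.555,.135)); discs('w8b')"
```

```text
t 17.8 tcp [0.554  0.1323 0.1859] w 0.06
disc 552.9 134.4 r 44.1 bbox [555.1 133.4] [79.3 85.3] -> tool cm 0.11 -0.11
t 17.85 tcp [0.554  0.1319 0.1861] w 0.0602
up xy mm 456.7 244.0 r 24.5 px [173. 270.] from tcp tool cm -9.72 -11.21
up xy mm 479.7 -15.1 r 25.4 px [425. 254.] from tcp tool cm -7.42 14.7
up xy mm 592.4 327.1 r 25.2 px [ 78. 147.] from tcp tool cm 3.85 -19.52
```

```bash
python3 -c "
from h import *
im=cv2.imread('pics/w8.png'); h=cv2.cvtColor(im,cv2.COLOR_BGR2HSV); print(h[180,230:330:6].tolist())
s=observe(); cams.get_image('wrist')
for r in cams.outline_of('wrist','disc_dn1_mid'):
  c=np.argwhere(r['mask'])[:,::-1]; Q=world('wrist',c,z=.007,st=s)[:,:2]*1000; print(round(r['p'],2),c.mean(0).round(),cv2.minEnclosingCircle(Q.astype(np.float32)))
"
```

```text
[[100, 48, 185], [101, 50, 183], [102, 50, 183], [101, 51, 184], [102, 54, 185], [25, 20, 162], [30, 6, 253], [30, 5, 253], [102, 54, 184], [103, 50, 96], [101, 51, 95], [23, 32, 175], [23, 32, 177], [106, 68, 98], [100, 59, 91], [101, 59, 90], [104, 61, 92]]
0.8 [184. 162.] ((577.49462890625, 228.4568634033203), 25.44622039794922)
```

```bash
sed -i 's/(0,0,150),(179,60,255)/(0,0,120),(70,60,255)/' h.py; python3 -c "
from h import *
discs('w9')"
```

```text
t 18.0 tcp [0.5542 0.1317 0.1865] w 0.06
up xy mm 456.9 244.1 r 24.5 px [173. 270.] from tcp tool cm -9.72 -11.24
up xy mm 479.8 -15.3 r 25.4 px [425. 254.] from tcp tool cm -7.43 14.71
up xy mm 592.3 327.2 r 25.2 px [ 78. 147.] from tcp tool cm 3.82 -19.55
dn xy mm 465.4 339.9 r 25.1 px [ 88. 269.] from tcp tool cm -8.88 -20.81
dn xy mm 552.3 134.1 r 24.6 px [283. 188.] from tcp tool cm -0.18 -0.23
dn xy mm 576.9 228.2 r 24.7 px [184. 163.] from tcp tool cm 2.28 -9.65
```

Emit:
move_arm(jaw=[5.8, 5.8, 5.8, 5.8, 5.8, 5.8, 5.8, 5.8, 5.8], dp=[[-0.18, -0.23, 3.5], [0, 0, 4], [0, 0, 4], [0, 0, 3.8], [0, 0, 2], [0, 0, 1], [0, 0, 0], [0, 0, 0], [0, 0, 0]], turn=[[0, 0, 0], [0, 0, 0], [0, 0, 0], [0, 0, 0], [0, 0, 0], [0, 0, 0], [0, 0, 0], [0, 0, 0], [0, 0, 0]])

```text
time_s: 18.8
position: [0.5536, 0.1349, 0.0051]
tool_rot: [[1.0, -0.0, 0.003], [-0.0, -1.0, 0.0], [0.003, -0.0, -1.0]]
ft_force: [0.2, 0.5, -0.2]
grip_width: 0.0581
gripper_force: 0.0
```

Emit:
move_arm(jaw=[5.8, 5.8, 5.8, 4.5, 4.5, 4.5, 4.5, 4.5, 4.5], dp=[[0, 0, 0.2], [0, 0, 0], [0, 0, 0], [0, 0, 0], [0, 0, 0], [0, 0, 0], [0, 0, 0], [0, 0, 0], [0, 0, 0]], turn=[[0, 0, 0], [0, 0, 0], [0, 0, 0], [0, 0, 0], [0, 0, 0], [0, 0, 0], [0, 0, 0], [0, 0, 0], [0, 0, 0]])

```text
time_s: 19.55
position: [0.5528, 0.135, 0.0023]
tool_rot: [[1.0, 0.0, 0.001], [0.0, -1.0, -0.0], [0.001, 0.0, -1.0]]
ft_force: [-1.2, 0.0, 7.3]
grip_width: 0.0481
gripper_force: 29.7
```

Emit:
move_arm(jaw=[4.5, 4.5, 4.5, 4.5, 4.5, 4.5, 4.5, 4.5, 4.5, 4.5, 4.5, 4.5], dp=[[0, 0, -1.2], [0, 0, -3], [0, 0, -3], [0, 0, -3], [0, 0, 0], [-1.38, 2.96, 0], [-1.38, 2.96, 0], [-1.38, 2.96, 0], [-1.38, 2.96, 0], [-1.38, 2.96, 0], [0, 0, 0], [0, 0, 0]], turn=[[0, 0, 0], [0, 0, 0], [0, 0, 0], [0, 0, 0], [0, 0, 0], [0, 0, 0], [0, 0, 0], [0, 0, 0], [0, 0, 0], [0, 0, 0], [0, 0, 0], [0, 0, 0]])

```text
time_s: 20.55
position: [0.4832, -0.0141, 0.1034]
tool_rot: [[1.0, -0.003, -0.0], [-0.003, -1.0, 0.0], [-0.0, -0.0, -1.0]]
ft_force: [0.4, 0.7, -0.3]
grip_width: 0.0478
gripper_force: 31.2
```

Emit:
move_arm(jaw=[4.5, 4.5], dp=[[0, 0, 0], [0, 0, 0]], turn=[[0, 0, 0], [0, 0, 0]])

```text
time_s: 20.72
position: [0.4839, -0.0122, 0.1033]
tool_rot: [[1.0, 0.001, 0.0], [0.001, -1.0, 0.0], [0.0, -0.0, -1.0]]
ft_force: [0.3, 1.2, -0.4]
grip_width: 0.048
gripper_force: 31.2
```

```bash
cat >> h.py <<'E'
def held(name,kind,dz=.005):
    """held disc centre vs pin"""
    s=observe(); im,d=save("wrist",name); h=cv2.cvtColor(im,cv2.COLOR_RGB2HSV)
    print("t",round(s["time_s"],2),"tcp",np.round(s["position"],4),"w",round(s["grip_width"],4),"F",round(s["gripper_force"],1))
    m=cv2.inRange(h,(100,150,40),(125,255,255)) if kind=="up" else cv2.inRange(h,(0,0,90),(70,70,255))
    m=cv2.morphologyEx(m,cv2.MORPH_OPEN,np.ones((3,3))); z=s["position"][2]+dz
    # hole of the held disc
    cs,hr=cv2.findContours(m,cv2.RETR_CCOMP,cv2.CHAIN_APPROX_NONE)
    for c,g in zip(cs,hr[0]):
        if cv2.contourArea(c)<800 or abs(c[:,0].mean(0)-[285,275]).max()>40: continue
        Q=world("wrist",c[:,0],z=z,st=s)[:,:2]*1000; (x,y),r=cv2.minEnclosingCircle(Q.astype(np.float32))
        print("hole" if g[3]>=0 else "outer",round(x,1),round(y,1),"r",round(r,1),"px",c[:,0].mean(0).round())
E
python3 -c "
from h import *
held('w10','dn')"
```

```text
t 20.72 tcp [ 0.4839 -0.0122  0.1033] w 0.048 F 31.2
outer 482.9 -11.9 r 25.4 px [285. 276.]
hole 483.9 -11.8 r 11.8 px [285. 278.]
```

View pics/w10.png

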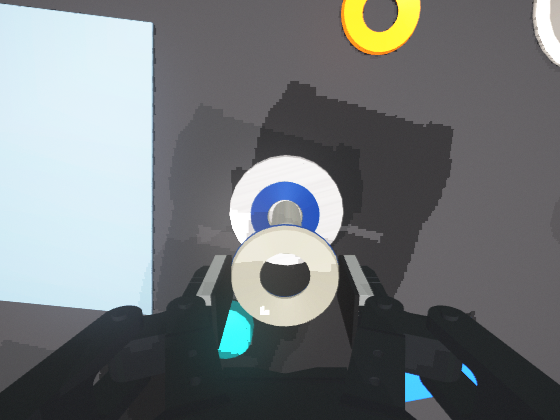

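Disc 1 is seated on the base (285,212). Disc 2 is centred over the pin.

Emit:
move_arm(jaw=[4.5, 4.5, 4.5, 4.5, 4.5, 4.5, 4.5, 4.5, 4.5, 4.5], dp=[[0, 0.05, 1], [0, 0, 1.5], [0, 0, 1.5], [0, 0, 2], [0, 0, 1.5], [0, 0, 0.9], [0, 0, 0], [0, 0, 0], [0, 0, 0], [0, 0, 0]], turn=[[0, 0, 0], [0, 0, 0], [0, 0, 0], [0, 0, 0], [0, 0, 0], [0, 0, 0], [0, 0, 0], [0, 0, 0], [0, 0, 0], [0, 0, 0]])

```text
time_s: 21.6
position: [0.4839, -0.0135, 0.0201]
tool_rot: [[1.0, 0.0, 0.001], [0.0, -1.0, -0.0], [0.001, 0.0, -1.0]]
ft_force: [0.2, 0.6, -0.8]
grip_width: 0.0479
gripper_force: 31.2
```

Emit:
move_arm(jaw=[6, 6, 6, 6, 6, 6, 6, 6, 6, 6], dp=[[0, 0, 0], [0, 0, 0], [0, 0, 0], [0, 0, -1], [0, 0, -4], [0, 0, -4], [0, 0, -4], [0, 0, -3.7], [0, 0, 0], [0, 0, 0]], turn=[[0, 0, 0], [0, 0, 0], [0, 0, 0], [0, 0, 0], [0, 0, 0], [0, 0, 0], [0, 0, 0], [0, 0, 0], [0, 0, 0], [0, 0, 0]])

```text
time_s: 22.43
position: [0.4841, -0.0137, 0.1881]
tool_rot: [[1.0, -0.0, 0.004], [-0.0, -1.0, -0.001], [0.004, 0.001, -1.0]]
ft_force: [0.2, 0.4, -0.6]
grip_width: 0.0599
gripper_force: 0.0
```

Emit:
move_arm(jaw=[6, 6, 6, 6, 6, 6, 6, 6, 6, 6, 6], dp=[[-0.39, -3.66, 0], [-0.39, -3.66, 0], [-0.39, -3.66, 0], [-0.39, -3.66, 0], [-0.39, -3.66, 0], [-0.39, -3.66, 0], [-0.39, -3.66, 0], [0, 0, 0], [0, 0, 0], [0, 0, 0], [0, 0, 0]], turn=[[0, 0, 0], [0, 0, 0], [0, 0, 0], [0, 0, 0], [0, 0, 0], [0, 0, 0], [0, 0, 0], [0, 0, 0], [0, 0, 0], [0, 0, 0], [0, 0, 0]])

```text
time_s: 23.35
position: [0.4563, 0.2417, 0.1856]
tool_rot: [[1.0, -0.001, -0.001], [-0.001, -1.0, -0.001], [-0.001, 0.001, -1.0]]
ft_force: [0.1, -0.5, -0.4]
grip_width: 0.0596
gripper_force: 0.0
```

```bash
python3 -c "
from h import *
discs('w11')"
```

```text
t 23.35 tcp [0.4563 0.2417 0.1856] w 0.0596
up xy mm 455.4 242.5 r 25.1 px [284. 187.] from tcp tool cm -0.09 -0.08
up xy mm 592.4 326.9 r 25.2 px [185.  32.] from tcp tool cm 13.61 -8.52
dn xy mm 465.9 338.9 r 24.6 px [184. 176.] from tcp tool cm 0.97 -9.72
dn xy mm 480.2 -20.3 r 24.2 px [551. 162.] from tcp tool cm 2.39 26.2
dn xy mm 577.6 227.6 r 24.6 px [301.  50.] from tcp tool cm 12.14 1.41
```

Emit:
move_arm(jaw=[5.8, 5.8, 5.8, 5.8, 5.8, 5.8, 5.8, 5.8, 5.8, 5.8, 5.8], dp=[[-0.09, -0.08, 3.5], [0, 0, 4], [0, 0, 4], [0, 0, 3.8], [0, 0, 2], [0, 0, 1], [0, 0, 0.1], [0, 0, 0], [0, 0, 0], [0, 0, 0], [0, 0, 0]], turn=[[0, 0, 0], [0, 0, 0], [0, 0, 0], [0, 0, 0], [0, 0, 0], [0, 0, 0], [0, 0, 0], [0, 0, 0], [0, 0, 0], [0, 0, 0], [0, 0, 0]])

```text
time_s: 24.32
position: [0.456, 0.2436, 0.0036]
tool_rot: [[1.0, -0.0, 0.002], [-0.0, -1.0, 0.001], [0.002, -0.001, -1.0]]
ft_force: [-0.1, -0.3, -0.5]
grip_width: 0.0582
gripper_force: 0.0
```

Emit:
move_arm(jaw=[4.5, 4.5, 4.5, 4.5, 4.5, 4.5], dp=[[0, 0, 0], [0, 0, 0], [0, 0, 0], [0, 0, 0], [0, 0, 0], [0, 0, 0]], turn=[[0, 0, 0], [0, 0, 0], [0, 0, 0], [0, 0, 0], [0, 0, 0], [0, 0, 0]])

```text
time_s: 24.82
position: [0.4563, 0.2445, 0.0048]
tool_rot: [[1.0, 0.0, 0.004], [0.0, -1.0, 0.002], [0.004, -0.002, -1.0]]
ft_force: [-3.2, 4.8, 19.9]
grip_width: 0.0453
gripper_force: 22.9
```

Fingers rode up the cone (45 mm opening). I reopen, go lower and regrip.

Emit:
move_arm(jaw=[5.8, 5.8, 5.8, 5.8, 5.8], dp=[[0, 0, 0], [0, 0, 0], [0, 0, 0], [0, 0, 0], [0, 0, 0]], turn=[[0, 0, 0], [0, 0, 0], [0, 0, 0], [0, 0, 0], [0, 0, 0]])

```text
time_s: 25.23
position: [0.4553, 0.2434, 0.0022]
tool_rot: [[1.0, -0.0, -0.0], [-0.0, -1.0, -0.0], [-0.0, 0.0, -1.0]]
ft_force: [0.6, -0.0, 0.4]
grip_width: 0.058
gripper_force: 0.0
```

```bash
python3 -c "
from h import *
s=observe(); print(s['position'],s['ft_force'])
im,d=save('wrist','w12'); h=cv2.cvtColor(im,cv2.COLOR_RGB2HSV); m=cv2.inRange(h,(100,150,40),(125,255,255)); 
for c in cv2.findContours(m,cv2.RETR_EXTERNAL,cv2.CHAIN_APPROX_NONE)[0]:
  if cv2.contourArea(c)>1500:
    print(c[:,0].mean(0),cv2.minEnclosingCircle((world('wrist',c[:,0],z=.007,st=s)[:,:2]*1000).astype(np.float32)))"
```

```text
[0.45528722 0.24338031 0.00217815] [ 0.5941723  -0.02415578  0.4268631 ]
[284.17171717 273.78114478] ((455.39337158203125, 244.09100341796875), 25.1807918548584)
```

Emit:
move_arm(jaw=[5.8, 5.8, 5.8, 5.2, 4.5, 4.5, 4.5, 4.5, 4.5], dp=[[0, 0, 0.2], [0, 0, 0], [0, 0, 0], [0, 0, 0], [0, 0, 0], [0, 0, 0], [0, 0, 0], [0, 0, 0], [0, 0, 0]], turn=[[0, 0, 0], [0, 0, 0], [0, 0, 0], [0, 0, 0], [0, 0, 0], [0, 0, 0], [0, 0, 0], [0, 0, 0], [0, 0, 0]])

```text
time_s: 26.03
position: [0.4554, 0.2435, 0.0009]
tool_rot: [[1.0, -0.0, 0.0], [-0.0, -1.0, 0.0], [0.0, -0.0, -1.0]]
ft_force: [-2.0, -0.9, 7.3]
grip_width: 0.0479
gripper_force: 29.8
```

Emit:
move_arm(jaw=[4.5, 4.5, 4.5, 4.5, 4.5, 4.5, 4.5, 4.5, 4.5, 4.5, 4.5, 4.5], dp=[[0, 0, -1.2], [0, 0, -3], [0, 0, -3], [0, 0, -3], [0, 0, 0], [0.4, 3.66, 0], [0.4, 3.66, 0], [0.4, 3.66, 0], [0.4, 3.66, 0], [0.4, 3.66, 0], [0.4, 3.66, 0], [0.4, 3.66, 0]], turn=[[0, 0, 0], [0, 0, 0], [0, 0, 0], [0, 0, 0], [0, 0, 0], [0, 0, 0], [0, 0, 0], [0, 0, 0], [0, 0, 0], [0, 0, 0], [0, 0, 0], [0, 0, 0]])

```text
time_s: 27.03
position: [0.483, -0.0145, 0.1019]
tool_rot: [[1.0, -0.0, -0.001], [-0.0, -1.0, 0.0], [-0.001, -0.0, -1.0]]
ft_force: [0.6, 1.3, -0.2]
grip_width: 0.0485
gripper_force: 31.2
```

Emit:
move_arm(jaw=[4.5, 4.5, 4.5, 4.5], dp=[[0, 0, 0], [0, 0, 0], [0, 0, 0], [0, 0, 0]], turn=[[0, 0, 0], [0, 0, 0], [0, 0, 0], [0, 0, 0]])

```text
time_s: 27.37
position: [0.483, -0.0117, 0.1021]
tool_rot: [[1.0, 0.001, -0.001], [0.001, -1.0, 0.0], [-0.001, -0.0, -1.0]]
ft_force: [1.1, 0.8, -0.3]
grip_width: 0.0479
gripper_force: 31.2
```

```bash
python3 -c "
from h import *
held('w13','up')"
```

```text
t 27.37 tcp [ 0.483  -0.0117  0.1021] w 0.0479 F 31.2
outer 482.5 -11.3 r 25.3 px [285. 275.]
hole 480.9 -11.2 r 13.5 px [285. 280.]
```

View pics/w13.png

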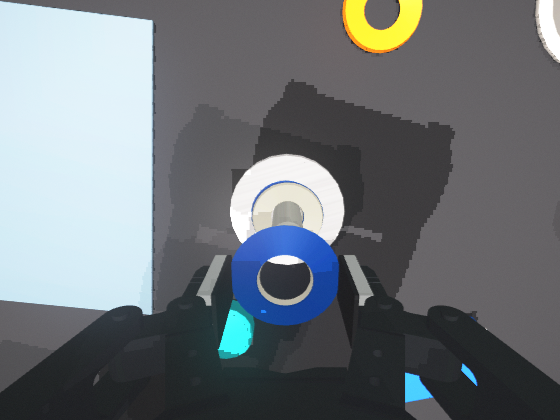

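Disc 2 is seated and disc 3 is centred above the pin.

Emit:
move_arm(jaw=[4.5, 4.5, 4.5, 4.5, 4.5, 4.5, 4.5, 4.5, 4.5, 4.5], dp=[[0.05, 0.1, 1], [0, 0, 1.5], [0, 0, 1.5], [0, 0, 1.5], [0, 0, 1.3], [0, 0, 0.8], [0, 0, 0], [0, 0, 0], [0, 0, 0], [0, 0, 0]], turn=[[0, 0, 0], [0, 0, 0], [0, 0, 0], [0, 0, 0], [0, 0, 0], [0, 0, 0], [0, 0, 0], [0, 0, 0], [0, 0, 0], [0, 0, 0]])

```text
time_s: 28.25
position: [0.4842, -0.0137, 0.027]
tool_rot: [[1.0, 0.0, 0.001], [0.0, -1.0, -0.0], [0.001, 0.0, -1.0]]
ft_force: [0.1, -0.8, -1.1]
grip_width: 0.0477
gripper_force: 31.2
```

Emit:
move_arm(jaw=[6, 6, 6, 6, 6, 6, 6, 6, 6, 6], dp=[[0, 0, 0], [0, 0, 0], [0, 0, 0], [0, 0, -1], [0, 0, -4], [0, 0, -4], [0, 0, -4], [0, 0, -3], [0, 0, 0], [0, 0, 0]], turn=[[0, 0, 0], [0, 0, 0], [0, 0, 0], [0, 0, 0], [0, 0, 0], [0, 0, 0], [0, 0, 0], [0, 0, 0], [0, 0, 0], [0, 0, 0]])

```text
time_s: 29.08
position: [0.4842, -0.0138, 0.1877]
tool_rot: [[1.0, -0.0, 0.003], [-0.0, -1.0, -0.001], [0.003, 0.001, -1.0]]
ft_force: [-0.1, 0.4, -0.5]
grip_width: 0.0598
gripper_force: 0.0
```

Emit:
move_arm(jaw=[6, 6, 6, 6, 6, 6, 6, 6, 6, 6, 6], dp=[[1.34, -3.43, 0], [1.34, -3.43, 0], [1.34, -3.43, 0], [1.34, -3.43, 0], [1.34, -3.43, 0], [1.34, -3.43, 0], [1.34, -3.43, 0], [0, 0, 0], [0, 0, 0], [0, 0, 0], [0, 0, 0]], turn=[[0, 0, 0], [0, 0, 0], [0, 0, 0], [0, 0, 0], [0, 0, 0], [0, 0, 0], [0, 0, 0], [0, 0, 0], [0, 0, 0], [0, 0, 0], [0, 0, 0]])

```text
time_s: 30.0
position: [0.5773, 0.2253, 0.1856]
tool_rot: [[1.0, -0.001, -0.002], [-0.001, -1.0, -0.0], [-0.002, 0.001, -1.0]]
ft_force: [-0.5, -0.8, 0.0]
grip_width: 0.0601
gripper_force: 0.0
```

```bash
python3 -c "
from h import *
discs('w14')"
```

```text
t 30.0 tcp [0.5773 0.2253 0.1856] w 0.0601
up xy mm 471.2 -32.0 r 27.1 px [525. 281.] from tcp tool cm -10.6 25.73
up xy mm 592.2 327.1 r 25.2 px [179. 171.] from tcp tool cm 1.5 -10.18
dn xy mm 458.9 -50.2 r 29.9 px [539. 293.] from tcp tool cm -11.83 27.55
dn xy mm 576.8 227.8 r 24.6 px [282. 187.] from tcp tool cm -0.05 -0.25
```

Emit:
move_arm(jaw=[5.8, 5.8, 5.8, 5.8, 5.8, 5.8, 5.8, 5.8, 5.8, 5.8, 5.8], dp=[[-0.05, -0.15, 3.5], [0, 0, 4], [0, 0, 4], [0, 0, 3.8], [0, 0, 2], [0, 0, 1], [0, 0, 0.2], [0, 0, 0], [0, 0, 0], [0, 0, 0], [0, 0, 0]], turn=[[0, 0, 0], [0, 0, 0], [0, 0, 0], [0, 0, 0], [0, 0, 0], [0, 0, 0], [0, 0, 0], [0, 0, 0], [0, 0, 0], [0, 0, 0], [0, 0, 0]])

```text
time_s: 30.97
position: [0.5778, 0.228, 0.0028]
tool_rot: [[1.0, -0.0, 0.002], [-0.0, -1.0, 0.0], [0.002, -0.0, -1.0]]
ft_force: [0.2, -0.1, -0.3]
grip_width: 0.0583
gripper_force: 0.0
```

Emit:
move_arm(jaw=[5.8, 5.8], dp=[[0, 0, 0], [0, 0, 0]], turn=[[0, 0, 0], [0, 0, 0]])

```text
time_s: 31.13
position: [0.5774, 0.2279, 0.0019]
tool_rot: [[1.0, -0.0, 0.001], [-0.0, -1.0, 0.0], [0.001, -0.0, -1.0]]
ft_force: [0.2, 0.3, -0.3]
grip_width: 0.0578
gripper_force: 0.0
```

Emit:
move_arm(jaw=[5.8, 5.8, 5.2, 4.5, 4.5, 4.5, 4.5, 4.5], dp=[[0, 0, 0.1], [0, 0, 0], [0, 0, 0], [0, 0, 0], [0, 0, 0], [0, 0, 0], [0, 0, 0], [0, 0, 0]], turn=[[0, 0, 0], [0, 0, 0], [0, 0, 0], [0, 0, 0], [0, 0, 0], [0, 0, 0], [0, 0, 0], [0, 0, 0]])

```text
time_s: 31.8
position: [0.5772, 0.2279, 0.0008]
tool_rot: [[1.0, -0.0, 0.0], [-0.0, -1.0, -0.0], [0.0, 0.0, -1.0]]
ft_force: [-2.0, -0.1, 5.8]
grip_width: 0.0477
gripper_force: 30.2
```

Emit:
move_arm(jaw=[4.5, 4.5, 4.5, 4.5, 4.5, 4.5, 4.5, 4.5, 4.5, 4.5, 4.5, 4.5], dp=[[0, 0, -1.2], [0, 0, -3], [0, 0, -3], [0, 0, -3], [0, 0, 0], [-1.34, 3.44, 0], [-1.34, 3.44, 0], [-1.34, 3.44, 0], [-1.34, 3.44, 0], [-1.34, 3.44, 0], [-1.34, 3.44, 0], [-1.34, 3.44, 0]], turn=[[0, 0, 0], [0, 0, 0], [0, 0, 0], [0, 0, 0], [0, 0, 0], [0, 0, 0], [0, 0, 0], [0, 0, 0], [0, 0, 0], [0, 0, 0], [0, 0, 0], [0, 0, 0]])

```text
time_s: 32.8
position: [0.4824, -0.0143, 0.1027]
tool_rot: [[1.0, 0.0, 0.0], [0.0, -1.0, -0.0], [0.0, 0.0, -1.0]]
ft_force: [0.2, -0.8, -0.5]
grip_width: 0.0476
gripper_force: 31.2
```

Emit:
move_arm(jaw=[4.5, 4.5, 4.5, 4.5, 4.5], dp=[[0, 0, 0], [0, 0, 0], [0, 0, 0], [0, 0, 0], [0, 0, 0]], turn=[[0, 0, 0], [0, 0, 0], [0, 0, 0], [0, 0, 0], [0, 0, 0]])

```text
time_s: 33.22
position: [0.4836, -0.0119, 0.1023]
tool_rot: [[1.0, 0.002, 0.0], [0.002, -1.0, 0.0], [0.0, -0.0, -1.0]]
ft_force: [0.0, 0.1, -0.4]
grip_width: 0.0476
gripper_force: 31.2
```

```bash
python3 -c "
from h import *
held('w15','dn')"
```

```text
t 33.22 tcp [ 0.4836 -0.0119  0.1023] w 0.0476 F 31.2
outer 481.9 -11.6 r 25.7 px [285. 277.]
hole 482.9 -11.5 r 11.8 px [285. 279.]
```

View pics/w15.png

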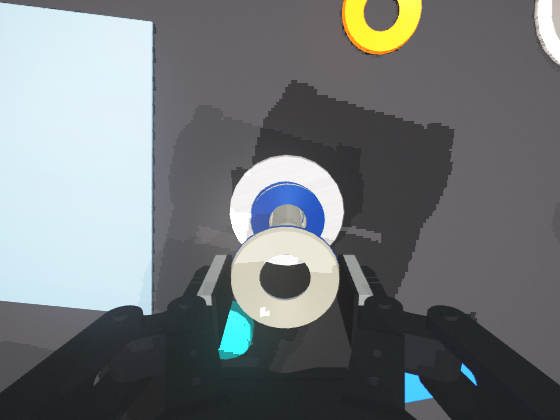

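Disc 3 is seated and disc 4 is aligned.

Emit:
move_arm(jaw=[4.5, 4.5, 4.5, 4.5, 4.5, 4.5, 4.5, 4.5, 4.5, 4.5], dp=[[0.1, 0.05, 1], [0, 0, 1.5], [0, 0, 1.5], [0, 0, 1.3], [0, 0, 1], [0, 0, 0.5], [0, 0, 0], [0, 0, 0], [0, 0, 0], [0, 0, 0]], turn=[[0, 0, 0], [0, 0, 0], [0, 0, 0], [0, 0, 0], [0, 0, 0], [0, 0, 0], [0, 0, 0], [0, 0, 0], [0, 0, 0], [0, 0, 0]])

```text
time_s: 34.1
position: [0.4846, -0.0134, 0.0349]
tool_rot: [[1.0, 0.0, 0.001], [0.0, -1.0, -0.0], [0.001, 0.0, -1.0]]
ft_force: [-0.0, 0.4, -1.2]
grip_width: 0.0476
gripper_force: 31.2
```

Emit:
move_arm(jaw=[6, 6, 6, 6, 6, 6, 6, 6, 6, 6], dp=[[0, 0, 0], [0, 0, 0], [0, 0, 0], [0, 0, -1], [0, 0, -4], [0, 0, -4], [0, 0, -4], [0, 0, -2.2], [0, 0, 0], [0, 0, 0]], turn=[[0, 0, 0], [0, 0, 0], [0, 0, 0], [0, 0, 0], [0, 0, 0], [0, 0, 0], [0, 0, 0], [0, 0, 0], [0, 0, 0], [0, 0, 0]])

```text
time_s: 34.93
position: [0.4845, -0.0135, 0.1871]
tool_rot: [[1.0, -0.0, 0.002], [-0.0, -1.0, -0.001], [0.002, 0.001, -1.0]]
ft_force: [-0.2, 0.2, -0.7]
grip_width: 0.0599
gripper_force: 0.0
```

Emit:
move_arm(jaw=[6, 6, 6, 6, 6, 6, 6, 6, 6, 6], dp=[[1.08, -3.4, 0], [1.08, -3.4, 0], [1.08, -3.4, 0], [1.08, -3.4, 0], [1.08, -3.4, 0], [1.08, -3.4, 0], [1.08, -3.4, 0], [1.08, -3.4, 0], [1.08, -3.4, 0], [1.08, -3.4, 0]], turn=[[0, 0, 0], [0, 0, 0], [0, 0, 0], [0, 0, 0], [0, 0, 0], [0, 0, 0], [0, 0, 0], [0, 0, 0], [0, 0, 0], [0, 0, 0]])

```text
time_s: 35.77
position: [0.592, 0.3281, 0.1838]
tool_rot: [[1.0, -0.0, -0.004], [-0.0, -1.0, -0.001], [-0.004, 0.001, -1.0]]
ft_force: [0.4, -0.6, -1.0]
grip_width: 0.0601
gripper_force: 0.0
```

Emit:
move_arm(jaw=[6, 6, 6, 6, 6], dp=[[0, 0, 0], [0, 0, 0], [0, 0, 0], [0, 0, 0], [0, 0, 0]], turn=[[0, 0, 0], [0, 0, 0], [0, 0, 0], [0, 0, 0], [0, 0, 0]])

```text
time_s: 36.18
position: [0.5923, 0.3254, 0.1862]
tool_rot: [[1.0, -0.001, -0.001], [-0.001, -1.0, -0.0], [-0.001, 0.0, -1.0]]
ft_force: [0.5, 0.3, -0.8]
grip_width: 0.0603
gripper_force: 0.0
```

```bash
python3 -c "
from h import *
discs('w16')"
```

```text
t 36.18 tcp [0.5923 0.3254 0.1862] w 0.0603
up xy mm 591.9 327.0 r 25.1 px [283. 186.] from tcp tool cm -0.05 -0.16
dn xy mm 464.6 338.7 r 25.2 px [273. 301.] from tcp tool cm -12.78 -1.33
```

Emit:
move_arm(jaw=[5.8, 5.8, 5.8, 5.8, 5.8, 5.8, 5.8, 5.8, 5.8, 5.8, 5.8, 5.8], dp=[[-0.05, -0.08, 3.5], [0, 0, 4], [0, 0, 4], [0, 0, 3.8], [0, 0, 2], [0, 0, 1], [0, 0, 0.25], [0, 0, 0], [0, 0, 0], [0, 0, 0], [0, 0, 0], [0, 0, 0]], turn=[[0, 0, 0], [0, 0, 0], [0, 0, 0], [0, 0, 0], [0, 0, 0], [0, 0, 0], [0, 0, 0], [0, 0, 0], [0, 0, 0], [0, 0, 0], [0, 0, 0], [0, 0, 0]])

```text
time_s: 37.23
position: [0.5922, 0.3275, 0.0019]
tool_rot: [[1.0, -0.0, 0.002], [-0.0, -1.0, 0.001], [0.002, -0.001, -1.0]]
ft_force: [-0.6, 0.2, 0.4]
grip_width: 0.0581
gripper_force: 0.0
```

Emit:
move_arm(jaw=[5.8], dp=[[0, 0, 0]], turn=[[0, 0, 0]])

```text
time_s: 37.32
position: [0.5921, 0.3275, 0.0015]
tool_rot: [[1.0, -0.0, 0.001], [-0.0, -1.0, 0.0], [0.001, -0.0, -1.0]]
ft_force: [1.2, 0.5, -0.4]
grip_width: 0.0582
gripper_force: 0.0
```

Emit:
move_arm(jaw=[5.8, 5.8, 5.2, 4.5, 4.5, 4.5, 4.5, 4.5], dp=[[0, 0, 0.06], [0, 0, 0], [0, 0, 0], [0, 0, 0], [0, 0, 0], [0, 0, 0], [0, 0, 0], [0, 0, 0]], turn=[[0, 0, 0], [0, 0, 0], [0, 0, 0], [0, 0, 0], [0, 0, 0], [0, 0, 0], [0, 0, 0], [0, 0, 0]])

```text
time_s: 37.98
position: [0.592, 0.3274, 0.0007]
tool_rot: [[1.0, -0.0, 0.001], [-0.0, -1.0, 0.0], [0.001, -0.0, -1.0]]
ft_force: [-1.7, -0.8, 5.2]
grip_width: 0.0477
gripper_force: 30.6
```

Emit:
move_arm(jaw=[4.5, 4.5, 4.5, 4.5, 4.5, 4.5, 4.5, 4.5, 4.5, 4.5, 4.5, 4.5], dp=[[0, 0, -1.2], [0, 0, -3], [0, 0, -3], [0, 0, -3], [0, 0, 0], [-1.08, 3.4, 0], [-1.08, 3.4, 0], [-1.08, 3.4, 0], [-1.08, 3.4, 0], [-1.08, 3.4, 0], [-1.08, 3.4, 0], [-1.08, 3.4, 0]], turn=[[0, 0, 0], [0, 0, 0], [0, 0, 0], [0, 0, 0], [0, 0, 0], [0, 0, 0], [0, 0, 0], [0, 0, 0], [0, 0, 0], [0, 0, 0], [0, 0, 0], [0, 0, 0]])

```text
time_s: 38.98
position: [0.5154, 0.088, 0.1024]
tool_rot: [[1.0, 0.0, 0.0], [0.0, -1.0, -0.0], [0.0, 0.0, -1.0]]
ft_force: [0.4, -0.7, -0.4]
grip_width: 0.0476
gripper_force: 31.2
```

Emit:
move_arm(jaw=[4.5, 4.5, 4.5, 4.5, 4.5, 4.5, 4.5, 4.5, 4.5], dp=[[-1.08, 3.4, 0], [-1.08, 3.4, 0], [-1.08, 3.4, 0], [0, 0, 0], [0, 0, 0], [0, 0, 0], [0, 0, 0], [0, 0, 0], [0, 0, 0]], turn=[[0, 0, 0], [0, 0, 0], [0, 0, 0], [0, 0, 0], [0, 0, 0], [0, 0, 0], [0, 0, 0], [0, 0, 0], [0, 0, 0]])

```text
time_s: 39.73
position: [0.484, -0.0118, 0.1022]
tool_rot: [[1.0, 0.001, -0.0], [0.001, -1.0, 0.0], [-0.0, -0.0, -1.0]]
ft_force: [0.4, -0.0, 0.0]
grip_width: 0.0476
gripper_force: 31.2
```

```bash
python3 -c "
from h import *
held('w17','up')"
```

```text
t 39.73 tcp [ 0.484  -0.0118  0.1022] w 0.0476 F 31.2
outer 483.2 -11.4 r 25.4 px [284. 276.]
hole 481.8 -11.4 r 13.5 px [284. 280.]
```

View pics/w17.png

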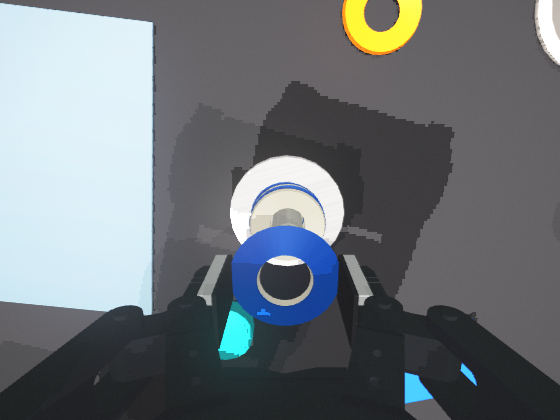

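Disc 4 is seated and disc 5 is centred.

Emit:
move_arm(jaw=[4.5, 4.5, 4.5, 4.5, 4.5, 4.5, 4.5, 4.5, 4.5], dp=[[0, 0.05, 1], [0, 0, 1.5], [0, 0, 1.5], [0, 0, 1.3], [0, 0, 0.7], [0, 0, 0], [0, 0, 0], [0, 0, 0], [0, 0, 0]], turn=[[0, 0, 0], [0, 0, 0], [0, 0, 0], [0, 0, 0], [0, 0, 0], [0, 0, 0], [0, 0, 0], [0, 0, 0], [0, 0, 0]])

```text
time_s: 40.53
position: [0.4843, -0.0132, 0.0429]
tool_rot: [[1.0, 0.0, 0.001], [0.0, -1.0, -0.0], [0.001, 0.0, -1.0]]
ft_force: [-0.3, -0.2, -0.5]
grip_width: 0.0478
gripper_force: 31.2
```

Emit:
move_arm(jaw=[6, 6, 6, 6, 6, 6, 6, 6, 6, 6], dp=[[0, 0, 0], [0, 0, 0], [0, 0, 0], [0, 0, -1], [0, 0, -4], [0, 0, -4], [0, 0, -3.4], [0, 0, -2], [0, 0, 0], [0, 0, 0]], turn=[[0, 0, 0], [0, 0, 0], [0, 0, 0], [0, 0, 0], [0, 0, 0], [0, 0, 0], [0, 0, 0], [0, 0, 0], [0, 0, 0], [0, 0, 0]])

```text
time_s: 41.37
position: [0.484, -0.0132, 0.1869]
tool_rot: [[1.0, -0.0, 0.002], [-0.0, -1.0, -0.001], [0.002, 0.001, -1.0]]
ft_force: [-1.3, 0.5, -1.4]
grip_width: 0.06
gripper_force: 0.0
```

Emit:
move_arm(jaw=[6, 6, 6, 6, 6, 6, 6, 6, 6, 6], dp=[[-0.19, -3.52, 0], [-0.19, -3.52, 0], [-0.19, -3.52, 0], [-0.19, -3.52, 0], [-0.19, -3.52, 0], [-0.19, -3.52, 0], [-0.19, -3.52, 0], [-0.19, -3.52, 0], [-0.19, -3.52, 0], [-0.19, -3.52, 0]], turn=[[0, 0, 0], [0, 0, 0], [0, 0, 0], [0, 0, 0], [0, 0, 0], [0, 0, 0], [0, 0, 0], [0, 0, 0], [0, 0, 0], [0, 0, 0]])

```text
time_s: 42.2
position: [0.4639, 0.3404, 0.1844]
tool_rot: [[1.0, -0.0, -0.003], [-0.0, -1.0, -0.001], [-0.003, 0.001, -1.0]]
ft_force: [0.9, -0.8, -0.1]
grip_width: 0.0601
gripper_force: 0.0
```

Emit:
move_arm(jaw=[6, 6, 6, 6, 6], dp=[[0, 0, 0], [0, 0, 0], [0, 0, 0], [0, 0, 0], [0, 0, 0]], turn=[[0, 0, 0], [0, 0, 0], [0, 0, 0], [0, 0, 0], [0, 0, 0]])

```text
time_s: 42.62
position: [0.4651, 0.3378, 0.1859]
tool_rot: [[1.0, -0.002, -0.001], [-0.002, -1.0, -0.0], [-0.001, 0.0, -1.0]]
ft_force: [-0.2, 0.5, -1.1]
grip_width: 0.0601
gripper_force: 0.0
```

```bash
python3 -c "
from h import *
discs('w18')"
```

```text
t 42.62 tcp [0.4651 0.3378 0.1859] w 0.0601
dn xy mm 465.9 338.1 r 24.7 px [285. 185.] from tcp tool cm 0.08 -0.03
```

Emit:
move_arm(jaw=[5.8, 5.8, 5.8, 5.8, 5.8, 5.8, 5.8, 5.8, 5.8, 5.8, 5.8, 5.8], dp=[[0.05, 0.05, 3.5], [0, 0, 4], [0, 0, 4], [0, 0, 3.8], [0, 0, 2], [0, 0, 1], [0, 0, 0.25], [0, 0, 0], [0, 0, 0], [0, 0, 0], [0, 0, 0], [0, 0, 0]], turn=[[0, 0, 0], [0, 0, 0], [0, 0, 0], [0, 0, 0], [0, 0, 0], [0, 0, 0], [0, 0, 0], [0, 0, 0], [0, 0, 0], [0, 0, 0], [0, 0, 0], [0, 0, 0]])

```text
time_s: 43.67
position: [0.4658, 0.3386, 0.0017]
tool_rot: [[1.0, -0.0, 0.002], [-0.0, -1.0, 0.001], [0.002, -0.001, -1.0]]
ft_force: [0.9, -0.2, 0.1]
grip_width: 0.0583
gripper_force: 0.0
```

Emit:
move_arm(jaw=[5.8], dp=[[0, 0, 0]], turn=[[0, 0, 0]])

```text
time_s: 43.75
position: [0.4656, 0.3385, 0.0013]
tool_rot: [[1.0, -0.0, 0.001], [-0.0, -1.0, 0.0], [0.001, -0.0, -1.0]]
ft_force: [-0.1, -0.1, -0.0]
grip_width: 0.0581
gripper_force: 0.0
```

Emit:
move_arm(jaw=[5.8, 5.8, 5.2, 4.5, 4.5, 4.5, 4.5, 4.5], dp=[[0, 0, 0.05], [0, 0, 0], [0, 0, 0], [0, 0, 0], [0, 0, 0], [0, 0, 0], [0, 0, 0], [0, 0, 0]], turn=[[0, 0, 0], [0, 0, 0], [0, 0, 0], [0, 0, 0], [0, 0, 0], [0, 0, 0], [0, 0, 0], [0, 0, 0]])

```text
time_s: 44.42
position: [0.4654, 0.3384, 0.0006]
tool_rot: [[1.0, -0.0, 0.0], [-0.0, -1.0, 0.0], [0.0, -0.0, -1.0]]
ft_force: [-1.1, -0.4, 6.1]
grip_width: 0.0474
gripper_force: 30.2
```

Emit:
move_arm(jaw=[4.5, 4.5, 4.5, 4.5, 4.5], dp=[[0, 0, -1.2], [0, 0, -3], [0, 0, -3], [0, 0, -3], [0, 0, 0]], turn=[[0, 0, 0], [0, 0, 0], [0, 0, 0], [0, 0, 0], [0, 0, 0]])

```text
time_s: 44.83
position: [0.4675, 0.3394, 0.1077]
tool_rot: [[1.0, 0.0, 0.009], [0.0, -1.0, 0.004], [0.009, -0.004, -1.0]]
ft_force: [0.7, -0.5, 0.5]
grip_width: 0.0477
gripper_force: 31.2
```

Emit:
move_arm(jaw=[4.5, 4.5, 4.5, 4.5, 4.5, 4.5, 4.5, 4.5, 4.5, 4.5], dp=[[0.185, 3.51, 0], [0.185, 3.51, 0], [0.185, 3.51, 0], [0.185, 3.51, 0], [0.185, 3.51, 0], [0.185, 3.51, 0], [0.185, 3.51, 0], [0.185, 3.51, 0], [0.185, 3.51, 0], [0.185, 3.51, 0]], turn=[[0, 0, 0], [0, 0, 0], [0, 0, 0], [0, 0, 0], [0, 0, 0], [0, 0, 0], [0, 0, 0], [0, 0, 0], [0, 0, 0], [0, 0, 0]])

```text
time_s: 45.67
position: [0.4835, -0.0143, 0.1019]
tool_rot: [[1.0, -0.0, -0.0], [-0.0, -1.0, 0.0], [-0.0, -0.0, -1.0]]
ft_force: [1.8, 0.7, 1.1]
grip_width: 0.0472
gripper_force: 31.2
```

Emit:
move_arm(jaw=[4.5, 4.5, 4.5, 4.5, 4.5, 4.5], dp=[[0, 0, 0], [0, 0, 0], [0, 0, 0], [0, 0, 0], [0, 0, 0], [0, 0, 0]], turn=[[0, 0, 0], [0, 0, 0], [0, 0, 0], [0, 0, 0], [0, 0, 0], [0, 0, 0]])

```text
time_s: 46.17
position: [0.4838, -0.0117, 0.1022]
tool_rot: [[1.0, 0.001, -0.0], [0.001, -1.0, 0.0], [-0.0, -0.0, -1.0]]
ft_force: [0.6, -0.4, -0.4]
grip_width: 0.0478
gripper_force: 31.3
```

```bash
python3 -c "
from h import *
held('w19','dn'); s=observe(); im,d=cams.get_image('wrist'); P=cloud(d,s); Q=P[(np.hypot(P[:,0]-.484,P[:,1]+.013)<.03)&(P[:,2]<.075)&(P[:,2]>.02)]; print(len(Q),np.histogram(Q[:,2]*1000,bins=range(20,76,5)))"
```

```text
t 46.17 tcp [ 0.4838 -0.0117  0.1022] w 0.0478 F 31.3
outer 482.6 -11.2 r 25.8 px [285. 276.]
hole 484.0 -11.2 r 12.0 px [284. 275.]
3123 (array([ 125,   50,  108,  225,  172, 2303,   78,   54,    8,    0,    0]), array([20, 25, 30, 35, 40, 45, 50, 55, 60, 65, 70, 75]))
```

Emit:
move_arm(jaw=[4.5, 4.5, 4.5, 4.5, 4.5, 4.5, 4.5, 4.5, 4.5], dp=[[0, 0.05, 1], [0, 0, 1.3], [0, 0, 1.3], [0, 0, 1], [0, 0, 0.6], [0, 0, 0], [0, 0, 0], [0, 0, 0], [0, 0, 0]], turn=[[0, 0, 0], [0, 0, 0], [0, 0, 0], [0, 0, 0], [0, 0, 0], [0, 0, 0], [0, 0, 0], [0, 0, 0], [0, 0, 0]])

```text
time_s: 47.02
position: [0.484, -0.0131, 0.0508]
tool_rot: [[1.0, 0.0, 0.001], [0.0, -1.0, -0.0], [0.001, 0.0, -1.0]]
ft_force: [-0.7, 1.0, -0.8]
grip_width: 0.048
gripper_force: 31.3
```

Emit:
move_arm(jaw=[6, 6, 6, 6, 6, 6, 6, 6, 6, 6], dp=[[0, 0, 0], [0, 0, 0], [0, 0, 0], [0, 0, -1], [0, 0, -4], [0, 0, -4], [0, 0, -4], [0, 0, -3], [0, 0, 0], [0, 0, 0]], turn=[[0, 0, 0], [0, 0, 0], [0, 0, 0], [0, 0, 0], [0, 0, 0], [0, 0, 0], [0, 0, 0], [0, 0, 0], [0, 0, 0], [0, 0, 0]])

```text
time_s: 47.85
position: [0.4842, -0.0132, 0.2115]
tool_rot: [[1.0, -0.0, 0.003], [-0.0, -1.0, -0.001], [0.003, 0.001, -1.0]]
ft_force: [-0.1, -0.7, -0.5]
grip_width: 0.0598
gripper_force: 0.0
```

```bash
python3 -c "
from h import *
s=observe(); print(s['position']); im,d=save('wrist','w20'); P=cloud(d,s); Q=P[(np.hypot(P[:,0]-.484,P[:,1]+.013)<.03)&(P[:,2]<.075)&(P[:,2]>.02)]; print(len(Q),np.histogram(Q[:,2]*1000,bins=range(20,76,5)))
print('top disc',circ(P,.057,(.484,-.013),.04,.003))
print('base',circ(P,.01,(.484,-.016),.06))
cv2.imwrite('pics/w20c.png',cv2.resize(im[100:300,185:385,::-1],(600,600)))
P=cloud(d,s);print('sleeve',circ(P,.055,(.481,-.293),.06,.005))"
```

```text
[ 0.48422208 -0.01321009  0.2115378 ]
2410 (array([  35,   23,   22,   72,   31,   78,  682, 1132,  165,  170,    0]), array([20, 25, 30, 35, 40, 45, 50, 55, 60, 65, 70, 75]))
top disc (1543, 485.0, -12.8, 24.7, 'mean', array([485.6, -12.8,  55.8]))
base (2483, 483.1, -12.8, 42.0, 'mean', array([492.1, -12.8,  10.3]))
sleeve (213, 492.3, -256.8, 33.2, 'mean', array([ 469.7, -253.1,   54.6]))
```

View pics/w20c.png

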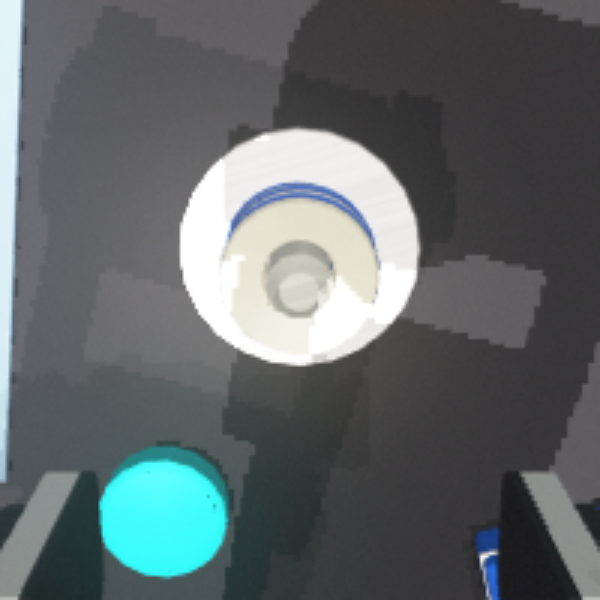

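The pack of six shows as stacked, centred and flat. The sleeve may have shifted, so I look at it from above.

Emit:
move_arm(jaw=[8.5, 8.5, 8.5, 8.5, 8.5, 8.5, 8.5, 8.5, 8.5, 8.5, 8.5, 8.5], dp=[[0, 3.9, 0], [0, 3.9, 0], [0, 3.9, 0], [0, 3.9, 0], [0, 3.9, 0], [0, 3.9, 0], [0, 3.9, 0], [0, 0, 0], [0, 0, 0], [0, 0, 0], [0, 0, 0], [0, 0, 0]], turn=[[0, 0, 0], [0, 0, 0], [0, 0, 0], [0, 0, 0], [0, 0, 0], [0, 0, 0], [0, 0, 0], [0, 0, 0], [0, 0, 0], [0, 0, 0], [0, 0, 0], [0, 0, 0]])

```text
time_s: 48.9
position: [0.4839, -0.2848, 0.21]
tool_rot: [[1.0, 0.002, -0.001], [0.002, -1.0, 0.001], [-0.001, -0.001, -1.0]]
ft_force: [-0.4, -0.3, 1.2]
grip_width: 0.0849
gripper_force: 0.0
```

```bash
python3 -c "
from h import *
im,d,s=look('w21',[('sleeve_mid',.0275)])
P=cloud(d,s)
Q=P[(abs(P[:,2]-.055)<.005)&(np.hypot(P[:,0]-.485,P[:,1]+.28)<.09)]; A=np.c_[2*Q[:,:2],np.ones(len(Q))]
x=np.linalg.lstsq(A,(Q[:,:2]**2).sum(1),rcond=None)[0]; print(len(Q),x[:2].round(4),np.sqrt(x[2]+x[0]**2+x[1]**2).round(4),Q.min(0).round(3),Q.max(0).round(3))"
```

```text
t 48.9 tcp [ 0.4839 -0.2848  0.21  ] Rx [ 1.0e+00  1.5e-03 -5.0e-04] w 0.0849
896 [ 0.4932 -0.2566] 0.0313 [ 0.46  -0.289  0.05 ] [ 0.526 -0.224  0.058]
```

Sleeve was knocked to (0.493,-0.257). Grasping it there.

Emit:
move_arm(jaw=[8.5, 8.5, 8.5, 8.5, 8.5, 8.5, 8.5], dp=[[0.92, -2.95, 0], [0, 0, 3], [0, 0, 3], [0, 0, 3], [0, 0, 0], [0, 0, 0], [0, 0, 0]], turn=[[0, 0, 0], [0, 0, 0], [0, 0, 0], [0, 0, 0], [0, 0, 0], [0, 0, 0], [0, 0, 0]])

```text
time_s: 49.58
position: [0.4938, -0.257, 0.122]
tool_rot: [[1.0, 0.0, 0.002], [0.0, -1.0, -0.002], [0.002, 0.002, -1.0]]
ft_force: [0.5, -0.1, 1.2]
grip_width: 0.0851
gripper_force: 0.0
```

```bash
cat >> h.py <<'E'
def sleeve(name,c,z=.055):
    s=observe(); im,d=save("wrist",name); P=cloud(d,s)
    print("t",round(s["time_s"],2),"tcp",np.round(s["position"],4),"w",round(s["grip_width"],4),"F",round(s["gripper_force"],1))
    Q=P[(abs(P[:,2]-z)<.004)&(np.hypot(P[:,0]-c[0],P[:,1]-c[1])<.05)]; A=np.c_[2*Q[:,:2],np.ones(len(Q))]
    x=np.linalg.lstsq(A,(Q[:,:2]**2).sum(1),rcond=None)[0]; print(len(Q),x[:2].round(4),np.sqrt(x[2]+x[0]**2+x[1]**2).round(4),Q.min(0).round(3),Q.max(0).round(3))
    return im,d,s,P
E
python3 -c "
from h import *
sleeve('w22',(.493,-.2565))"
```

```text
t 49.58 tcp [ 0.4938 -0.257   0.122 ] w 0.0851 F 0.0
1691 [ 0.4933 -0.2564] 0.0312 [ 0.459 -0.289  0.051] [ 0.526 -0.224  0.057]
```

Emit:
move_arm(jaw=[8.5, 8.5, 8.5, 8.5, 8.5, 8.5, 6, 6, 6, 6, 6, 6], dp=[[-0.05, 0, 3], [0, 0, 3], [0, 0, 2.5], [0, 0, 1], [0, 0, 0], [0, 0, 0], [0, 0, 0], [0, 0, 0], [0, 0, 0], [0, 0, 0], [0, 0, 0], [0, 0, 0]], turn=[[0, 0, 0], [0, 0, 0], [0, 0, 0], [0, 0, 0], [0, 0, 0], [0, 0, 0], [0, 0, 0], [0, 0, 0], [0, 0, 0], [0, 0, 0], [0, 0, 0], [0, 0, 0]], force=50)

```text
time_s: 50.63
position: [0.4934, -0.2573, 0.0276]
tool_rot: [[1.0, -0.0, 0.003], [-0.0, -1.0, -0.002], [0.003, 0.002, -1.0]]
ft_force: [-1.0, 0.6, 8.3]
grip_width: 0.0654
gripper_force: 54.9
```

Emit:
move_arm(jaw=[6, 6, 6], dp=[[0, 0, 0], [0, 0, 0], [0, 0, 0]], turn=[[0, 0, 0], [0, 0, 0], [0, 0, 0]])

```text
time_s: 50.88
position: [0.4934, -0.2572, 0.0276]
tool_rot: [[1.0, -0.0, 0.003], [-0.0, -1.0, -0.002], [0.003, 0.002, -1.0]]
ft_force: [-0.6, 1.9, 7.9]
grip_width: 0.0654
gripper_force: 54.9
```

Emit:
move_arm(jaw=[6, 6, 6, 6, 6, 6, 6, 6, 6, 6, 6, 6], dp=[[0, 0, -1.5], [0, 0, -2.5], [0, 0, -3], [0, 0, -2.5], [-0.136, -3.49, 0], [-0.136, -3.49, 0], [-0.136, -3.49, 0], [-0.136, -3.49, 0], [-0.136, -3.49, 0], [-0.136, -3.49, 0], [-0.136, -3.49, 0], [0, 0, 0]], turn=[[0, 0, 0], [0, 0, 0], [0, 0, 0], [0, 0, 0], [0, 0, 0], [0, 0, 0], [0, 0, 0], [0, 0, 0], [0, 0, 0], [0, 0, 0], [0, 0, 0], [0, 0, 0]])

```text
time_s: 51.88
position: [0.4819, -0.0073, 0.1212]
tool_rot: [[1.0, 0.004, 0.0], [0.004, -1.0, 0.001], [0.0, -0.001, -1.0]]
ft_force: [-1.0, 0.4, -2.6]
grip_width: 0.0652
gripper_force: 57.6
```

Emit:
move_arm(jaw=[6, 6, 6, 6, 6], dp=[[0, 0, 0], [0, 0, 0], [0, 0, 0], [0, 0, 0], [0, 0, 0]], turn=[[0, 0, 0], [0, 0, 0], [0, 0, 0], [0, 0, 0], [0, 0, 0]])

```text
time_s: 52.3
position: [0.4831, -0.0132, 0.1203]
tool_rot: [[1.0, -0.002, 0.0], [-0.002, -1.0, -0.0], [0.0, 0.0, -1.0]]
ft_force: [-0.5, 0.0, -2.5]
grip_width: 0.0652
gripper_force: 57.5
```

```bash
python3 -c "
from h import *
z=observe()['position'][2]-.0276+.055
im,d,s,P=sleeve('w23',(.4834,-.0128),z); print(z)
print('base',circ(P,.01,(.484,-.013),.06))"
```

```text
t 52.3 tcp [ 0.4831 -0.0132  0.1203] w 0.0652 F 57.5
6049 [ 0.4841 -0.0127] 0.0323 [ 0.45  -0.059  0.144] [0.516 0.034 0.152]
0.14765672799011875
base (3149, 483.4, -12.7, 41.9, 'mean', array([504.2, -12.9,  10.3]))
```

View pics/w23.png

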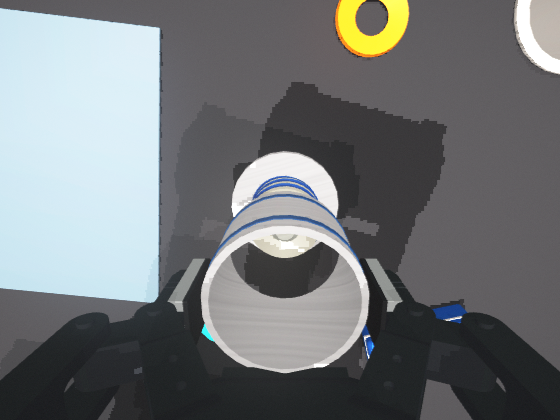

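Sleeve held upright and centred on the pack. Lowering.

Emit:
move_arm(jaw=[6, 6, 6, 6, 6, 6, 6, 6, 6, 6], dp=[[0, 0, 1.2], [0, 0, 1.5], [0, 0, 1.5], [0, 0, 1.5], [0, 0, 1.3], [0, 0, 0.8], [0, 0, 0.3], [0, 0, 0], [0, 0, 0], [0, 0, 0]], turn=[[0, 0, 0], [0, 0, 0], [0, 0, 0], [0, 0, 0], [0, 0, 0], [0, 0, 0], [0, 0, 0], [0, 0, 0], [0, 0, 0], [0, 0, 0]])

```text
time_s: 53.18
position: [0.4834, -0.0125, 0.0399]
tool_rot: [[1.0, -0.0, 0.001], [-0.0, -1.0, -0.0], [0.001, 0.0, -1.0]]
ft_force: [0.1, 0.6, -2.3]
grip_width: 0.0654
gripper_force: 57.5
```

Emit:
move_arm(jaw=[6, 6, 6, 6], dp=[[0, 0, 0.15], [0, 0, 0], [0, 0, 0], [0, 0, 0]], turn=[[0, 0, 0], [0, 0, 0], [0, 0, 0], [0, 0, 0]])

```text
time_s: 53.52
position: [0.483, -0.0123, 0.0379]
tool_rot: [[1.0, -0.0, 0.0], [-0.0, -1.0, -0.0], [0.0, 0.0, -1.0]]
ft_force: [0.2, 0.9, -2.3]
grip_width: 0.065
gripper_force: 57.5
```

Near contact; a hair lower, release, retreat and check.

Emit:
move_arm(jaw=[6, 6, 8.5, 8.5, 8.5, 8.5, 8.5], dp=[[0, 0, 0.06], [0, 0, 0], [0, 0, 0], [0, 0, 0], [0, 0, 0], [0, 0, 0], [0, 0, 0]], turn=[[0, 0, 0], [0, 0, 0], [0, 0, 0], [0, 0, 0], [0, 0, 0], [0, 0, 0], [0, 0, 0]])

```text
time_s: 54.1
position: [0.4831, -0.0124, 0.0371]
tool_rot: [[1.0, -0.0, 0.0], [-0.0, -1.0, -0.0], [0.0, 0.0, -1.0]]
ft_force: [0.6, -0.0, 0.7]
grip_width: 0.0849
gripper_force: 0.0
```

Emit:
move_arm(jaw=[8.5, 8.5, 8.5, 8.5, 8.5, 8.5, 8.5, 8.5, 8.5, 8.5], dp=[[0, 0, -1], [0, 0, -2], [0, 0, -3], [0, 0, -4], [0, 0, -4], [0, 0, -3.5], [0, 0, 0], [0, 0, 0], [0, 0, 0], [0, 0, 0]], turn=[[0, 0, 0], [0, 0, 0], [0, 0, 0], [0, 0, 0], [0, 0, 0], [0, 0, 0], [0, 0, 0], [0, 0, 0], [0, 0, 0], [0, 0, 0]])

```text
time_s: 54.93
position: [0.4824, -0.0122, 0.2107]
tool_rot: [[1.0, -0.0, -0.003], [-0.0, -1.0, 0.001], [-0.003, -0.001, -1.0]]
ft_force: [1.6, -0.2, 0.4]
grip_width: 0.0851
gripper_force: 0.0
```

```bash
python3 -c "
from h import *
im,d,s,P=sleeve('w24',(.4834,-.0128),.065)
print('base',circ(P,.01,(.484,-.013),.06))
Q=P[(abs(P[:,2]-.065)<.012)&(abs(np.hypot(P[:,0]-.4834,P[:,1]+.0128)-.0315)<.0025)]
for a in range(4):
  q=Q[((np.degrees(np.arctan2(Q[:,1]+.0128,Q[:,0]-.4834))+45)%360//90)==a]; print(a,len(q),np.median(q[:,2]).round(4) if len(q) else '')
i2,d2=cams.get_image('top'); T=cloud(d2,None,'top')
a=cv2.resize(im[130:330,150:430,::-1],(700,500)); cv2.imwrite('pics/fin1.png',a)
i3,_=save('side','fin_s'); b=i3[120:270,180:380,::-1]; cv2.imwrite('pics/fin2.png',np.vstack([cv2.resize(b,(400,300)),cv2.resize(im[130:330,150:417,::-1],(400,300))]))
for q in('brush_grip','pot_floor'):
  for r in cams.mark_of('side',q)[:1]: print(q,r['p'],world('side',np.array(r['location'])*[560,420],z={'brush_grip':.103,'pot_floor':.005}[q]).round(3))"
```

```text
t 54.93 tcp [ 0.4824 -0.0122  0.2107] w 0.0851 F 0.0
1199 [ 0.4822 -0.0115] 0.0272 [ 0.45  -0.044  0.061] [0.515 0.021 0.068]
base (1218, 483.4, -12.8, 41.8, 'mean', array([504.8, -13.7,  10.4]))
0 299 0.0648
1 280 0.0649
2 380 0.064
3 232 0.0651
brush_grip 0.69 [[ 0.63  -0.207  0.103]]
pot_floor 0.88 [[ 0.732 -0.333  0.005]]
```

View pics/fin2.png

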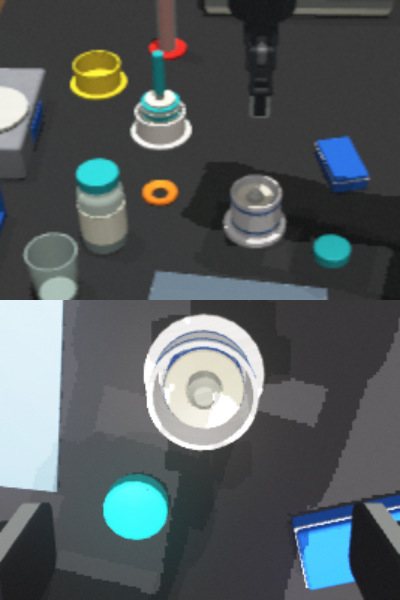

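The sleeve stands square over the pack: its rim is level at about 65 mm and centred on the base. The brush is upright in its pot, the mat is empty and the bystanders are undisturbed. Handing in.

```bash
python3 -c "
from rig import ticket
print(ticket.close_job())"
```

```text
the job is handed in; nothing more can be done
None
```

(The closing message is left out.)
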